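# Hang a display bracket on a slotted upright

## Robot

A 6-joint arm with a two-finger parallel gripper is mounted at the origin on the work surface. World frame = base frame: x ahead of the robot, y to its left, z up, the work surface at z = 0. Lengths are in m, angles in rad, forces in N, time in s.
With the tool pointing down it reaches from about 0.35 to 0.775 m from the base axis. Payload 7.3 kg.
Tool frame: the origin (TCP) lies midway between the tips of the shut fingers; the grasp point (between the pads) lies 19 mm behind it (robot.grip_depth is the z of the grasp point in the tool frame, in m); z points along the fingers, y is the line along which they close (so a half turn about z gives the same grasp; the last joint's range is limited). The gripper opens to 92 mm and grips with 3 to 60 N. Pads are 19 mm wide; open, the fingers measure 130 mm over their backs; the gripper's body (75 mm by 190 mm) begins 47 mm behind the grasp point.
Start: joints at [-1.249, 0.342, 1.524, -0, 1.275, -0.146], TCP at [0.237, -0.469, 0.199] pointing down, gripper open.
Joint ranges: [-2.53, 2.53], [-0.77, 2.02], [0.04, 2.7], [-1, 4.14], [0.28, 2.66], [-3.11, 3.11]. Speed limits (rad/s): [2.57, 2.57, 3.14, 3.14, 3.14, 3.14].

## Interface

Orientations are given as [roll, pitch, yaw] about the fixed x, y, z axes, in that order (R = Rz(yaw) Ry(pitch) Rx(roll)).
In Python, from cell import robot, viewer gives the robot as it stands.
- The arm moves only by the tool step_arm, never from a script. Its argument "increments" is a list of rows, each an object with "delta_pos": the shift along the tool's x, y, z in cm, a list of three; "dr": the turn, a rotation vector about the tool's x, y, z in degrees, a list of three; "fingers": the closure, from -1 (fully open) to 1 (shut), so that 0 is half open. In form: [{"delta_pos": [tx, ty, tz], "dr": [wx, wy, wz], "fingers": fingers}, ...]. A call has exactly 5 rows; each row is the pose to reach, as a shift and turn from the pose commanded when the call began, along the tool's axes at that moment; what a row does not reach only later rows make up. A row lasts 1/8 s, in which the tool goes at most 62.5 mm and 10.7 degrees, less where a joint would pass 70% of its speed; a pose out of reach is approached as far as the arm can. A call with a gripper value outside its range is refused whole. The fingers move at their own pace and stop on an object; "newtons" is the grip in N (left out, the last holds). Time passes only in rows, so rows that repeat a pose let the fingers close, or fill a call up. It gives the time, the measured TCP pose, the force, the opening and the grip force at its end, in the units of the state.
- robot.observe(): the state, without advancing time (a new reading comes with each control period).
- viewer.read_camera(name): name is "scene" or "top" or "wrist"; returns the picture (400x640x3 uint8, red, green, blue); there is no depth.
- viewer.camera_params(name): a dict with "K" (3x3 intrinsics, pixels), "T" (4x4, takes a point from camera to world coordinates). Camera axes: x right, y down, z forward; pixel columns grow to the right and rows downward; lengths in m; the calibration is good to about 2 mm. A picture is of the moment at which its call begins: read the wrist's pose just before it. camera_params takes no time and is no camera call; for the wrist camera it gives the pose at the moment of the call.
- robot.hand_in(): hands the job in; it is judged then, once.
The state is a dict: "time": time; "qpos": joint angles; "qvel": joint speeds; "joint_efforts": joint torques, N m; "tool_pos": TCP position; "tool_rot": TCP orientation; "contact_force": force on the tool from outside, world axes, zero at the start; "torque": the same for the moment, N m; "opening": finger opening in m; "grip_force": force on a finger pad.
Only numpy, scipy, OpenCV 4.12 (cv2) and the standard library are available. Lean on these libraries where they do the work, as an engineer would, in place of code of your own. Each camera call takes 0.05 s, during which the arm holds its last target. There are 200 camera calls.

## Task

Lift the steel display bracket off its wooden rest and hang it on the slotted upright in its top two slots: feel the two hook tabs in through the slots, then press the bracket down until it is fully home and has driven the locking key down with it, and let go. Do it gently, without ramming or straining the upright, do not drop the bracket, and leave the glue bottle, pot and bobbin alone.

Things in the scene. Friction and masses are not known exactly. Their poses are not given: they have to be found in the camera images.
- bracket: Loose bare-steel display bracket, 0.18 to 0.33 kg. Its x points level to its tabs, z up; origin: rear face of its back plate, mid plane, at the bar's underside. In mm: level bar 14 wide, 22 high (z 0 to 22), x -150 to -6, a stop 14 high on its far end (x -150 to -142). Back plate 6 thick (x -6 to 0), 30 wide, z -56 to 26, with two hook tabs, 44 apart, out to x 13.5. Centre of mass near x -56.
- grip (a point): Where to grip the bar, across its 14 mm width from above: (-75, 0, 11) mm in the bracket's frame, on the bar's mid height, free of the rest's posts by 30 mm either way along the bar.
- upper_tab (a point): Lowest outer edge of the upper hook tab, (13.5, 0, 0) mm in the bracket's frame. Each tab is 8 mm wide: a neck 8 mm high (x 0 to 7.5), then a lip 6 mm thick (x 7.5 to 13.5) and 20 mm high, level with the neck on top and hanging 12 mm below it. So the gap between back plate and lip is 7.5 mm. Upper neck's underside: z = 12 mm; upper lip: z 0 to 20.
- lower_tab (a point): Lowest outer edge of the lower hook tab, (13.5, 0, -44) mm in the bracket's frame; same shape as the upper tab. Neck's underside at z = -32 mm, lip z -44 to -24.
- rest: Wooden rest (fixed): foot 150 x 70 mm, two posts 90 mm high, 15 thick, 100 apart along its x, with cheeks 8 mm high beside the bar. Origin under its centre on the table. The bracket lies level on it, x along the rest's x, bracket's origin at x 78 (+-6), z 90 mm; tabs overhang the +x end. The bar is free between the posts (rest's x -42 to 43).
- upright: Fixed display upright: wooden channel 56 mm wide, 42 deep, 210 high on a foot 150 x 160 x 12 mm, in its front a slotted steel strip 40 wide, 5 thick. Origin: table height, mid plane, strip's front face (x = 0). x points level into the upright, z up: the bracket goes in along +x, its own x along this x. Free behind the strip. Over 45 N from the bracket strains it.
- top_slot (a point): NOMINAL middle of the top slot's lower edge: (0, 0, 185) mm in the upright's frame. Four slots, 13 wide, 23 high, lower edges 44 mm apart, strip's top 37 mm above this point. BUT the strip sits up to 10 mm higher or lower than this (differs each run, rigid under load; this point does not follow): find the slots by feel or sight.
- home (a point): NOMINAL place of the bracket's origin when fully home, (0, 0, 173) mm in the upright's frame: rear face on the strip, necks standing on the slots' lower edges (really up to 10 mm higher or lower, like the slots). The tabs pass level through the top two slots with the bracket 12 to 15 mm above home; then it is pressed straight down.
- lock (a joint): Locking key, a slider in the upright behind the second slot from the top. In m: 0 = up (start), grows downward. Takes about 6.5 N of push (more than the bracket's weight), no spring, stays where left. The lower lip meets it 3 mm below the slot's edge; 0.009 when the bracket is home. Its pin stands 13 mm above the strip's top at the start, 4 mm when home (only shows, cannot be pushed).
- glue: White glue bottle, 52 mm across, 120 high, loose; origin under its centre. Leave alone.
- pot: White ceramic pot, 76 mm across, 75 high, loose; origin under its centre. Leave alone.
- bobbin: Wooden bobbin, 52 mm across, 50 high, loose; origin under its centre. Leave alone.
- tray: Fixed open cardboard tray, 130 x 110 x 45 mm, origin under its centre. It and the rest change places between runs.
Mind the look-alikes: they are no part of the job. Of the things that look like the bracket, the largest one is meant.

How it is judged:
By the outcome, as a careful person would: the job done as asked, in the order asked, and still so for the second after the job is handed in, with the robot touching nothing.
It also fails if it takes over 58 s, if anything falls off the work surface, if the arm or the gripper's body presses on something with over 40 N, if the wrist force passes 120 N, or if a joint passes its speed limit or range.

## Working session

There is one attempt and no reset: what is moved stays moved. The work goes in short steps, Python scripts to look and compute and a tool call to move; the robot and the scene stay as the last step left them, time stands still between calls to the robot, and variables do not carry over. Pictures are saved under pics/ and viewed, at most 10 in all, crops included, and the job is handed in when it is done.

Besides the shell and the picture viewer there is one more tool, called after "Emit:" by a JSON object that holds its "op" and its "data". step_arm: Moves the arm, as the interface text tells. Its arguments: {"type":"object","properties":{"increments":{"type":"array"},"newtons":{"type":"number"}},"required":["increments"]}

```bash
mkdir -p pics; ls
python3 - <<'E'
from cell import robot, viewer
import cv2,numpy as np
for n in ("scene","top"):
    p=viewer.camera_params(n); print(n,p["K"].round(1).tolist(),p["T"].round(3).tolist())
    cv2.imwrite(f"pics/{n}0.png",viewer.read_camera(n)[:,:,::-1])
s=robot.observe(); print({k:np.round(v,3).tolist() for k,v in s.items()}, robot.grip_depth)
E
```

```text
pics
scene [[370.1, 0.0, 313.3], [0.0, 370.1, 196.6], [0.0, 0.0, 1.0]] [[0.747, 0.465, -0.476, 1.002], [0.665, -0.541, 0.515, -0.364], [-0.018, -0.701, -0.713, 0.739], [0.0, 0.0, 0.0, 1.0]]
top [[405.7, 0.0, 318.3], [0.0, 405.7, 197.1], [0.0, 0.0, 1.0]] [[-0.012, -0.99, 0.141, 0.462], [-0.999, 0.016, 0.033, 0.038], [-0.035, -0.14, -0.99, 1.105], [0.0, 0.0, 0.0, 1.0]]
{'time': 0.1, 'qpos': [-1.249, 0.343, 1.525, -0.0, 1.275, -0.146], 'qvel': [0.001, 0.001, -0.003, -0.0, 0.0, 0.001], 'joint_efforts': [0.002, -43.2, -24.469, 0.072, 0.053, -0.0], 'tool_pos': [0.237, -0.468, 0.199], 'tool_rot': [-3.14, -0.0, 0.468], 'contact_force': [0.023, 0.115, 0.244], 'torque': [0.034, -0.036, -0.024], 'grip_force': 0.0, 'opening': 0.092} -0.0188
```

View pics/scene0.png

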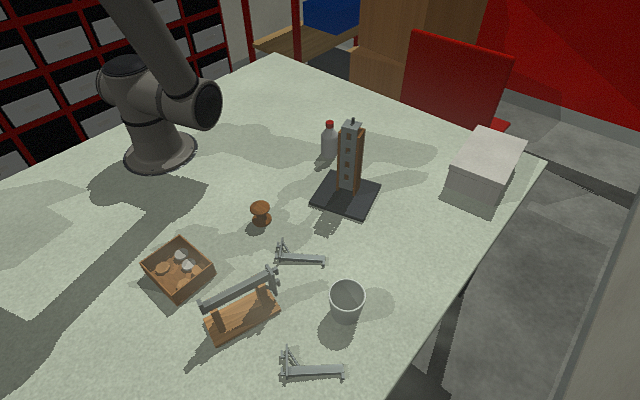

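View pics/top0.png

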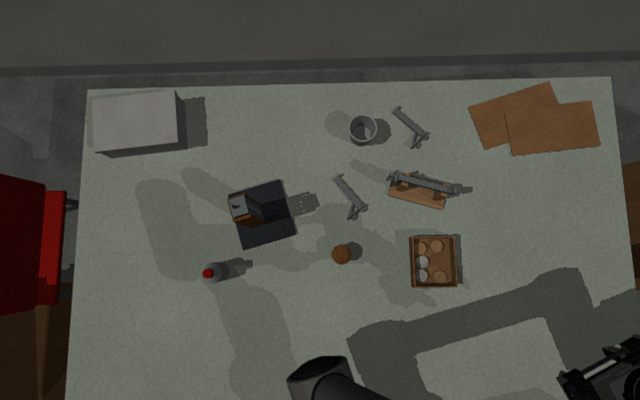

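The scene view has three bracket-like things: one on the wooden rest at (238,290), and two lying on the table at (300,258) and (315,370). The one on the rest is the largest and is the only one on the rest, so it fits the description. I'll confirm this in a crop.

Run:
```python
import cv2,numpy as np
a=cv2.imread("pics/scene0.png");b=cv2.imread("pics/top0.png")
c=lambda i,x,y,w,h,f:cv2.resize(i[y:y+h,x:x+w],None,fx=f,fy=f,interpolation=cv2.INTER_CUBIC)
A=c(a,190,255,100,75,4); B=c(b,375,160,100,75,4); C=c(a,305,110,100,75,4); D=c(b,220,165,100,75,4)
cv2.imwrite("pics/crop1.png",np.vstack([np.hstack([A,B]),np.hstack([C,D])]))
```

```text
(no output)
```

View pics/crop1.png

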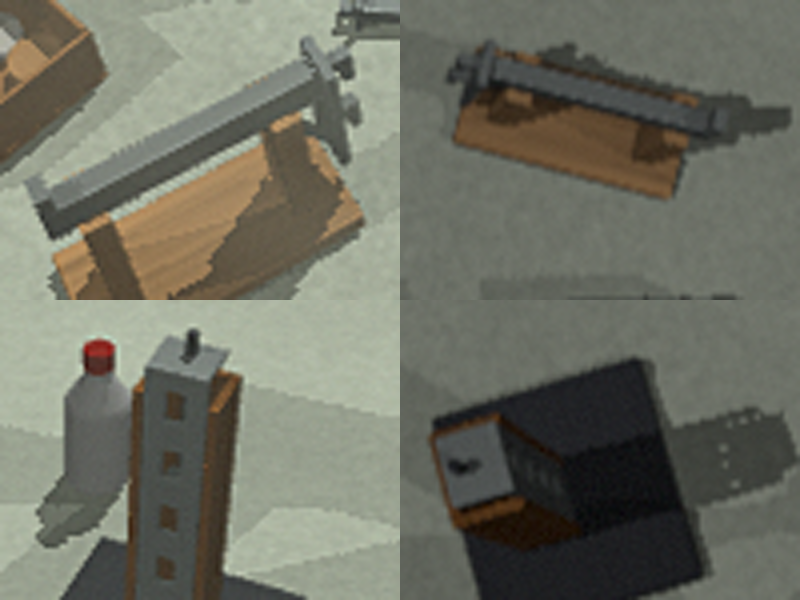

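The crop confirms it. The large bracket lies on the rest, with its plate and two tabs at the end facing the upright. The upright shows four slots with the pin on top. Next I'll take rough positions from the top view.

```bash
cat > h.py <<'E'
from cell import robot, viewer
import numpy as np, cv2
from scipy.spatial.transform import Rotation as Ro
def ray(cam,px,P=None):
    P=P or viewer.camera_params(cam); d=P["T"][:3,:3]@np.linalg.solve(P["K"],[px[0],px[1],1.]); return P["T"][:3,3],d
def onz(cam,px,z,P=None):
    o,d=ray(cam,px,P); return o+d*(z-o[2])/d[2]
def onplane(cam,px,p0,n,P=None):
    o,d=ray(cam,px,P); return o+d*(np.dot(np.array(p0)-o,n)/np.dot(d,n))
def proj(p,P):
    T=np.linalg.inv(P["T"]); c=T[:3,:3]@p+T[:3,3]; u=P["K"]@c; return u[:2]/u[2]
def go(pos,yaw):  # print increment in tool cm/deg to TCP target, pointing down
    s=robot.observe(); R=Ro.from_euler("xyz",s["tool_rot"]); 
    t=Ro.from_euler("xyz",[np.pi,0,yaw])
    print("dpos cm",(R.inv().apply(np.array(pos)-s["tool_pos"])*100).round(2),"dr",np.degrees((R.inv()*t).as_rotvec()).round(2))
E
python3 - <<'E'
from h import *
a=onz("top",(400,176.5),.112);b=onz("top",(452.5,189.5),.112);d=a-b
print("bar",a,b,np.degrees(np.arctan2(d[1],d[0])))
for p in [(281,180),(296,234),(229,195),(242,248)]: print("foot",onz("top",p,.012).round(3))
# crop D front edge of cap: 
for p in [(220+98/4,165+112/4),(220+125/4,165+190/4),(220+30/4,165+135/4)]: print("cap",onz("top",p,.222).round(3))
for n,c in (("t",(343,195)),("t",(410,125)),("pot",(362,130)),("bob",(342,254)),("glue",(209,273))): print(n,onz("top",c,.03).round(3))
P=viewer.camera_params("wrist"); s=robot.observe(); R=Ro.from_euler("xyz",s["tool_rot"])
print(P["K"].round(1).tolist()); print(R.inv().apply(P["T"][:3,3]-s["tool_pos"]).round(3), (R.inv().as_matrix()@P["T"][:3,:3]).round(3).tolist())
E
```

```text
bar [ 0.65175875 -0.13182553  0.112     ] [ 0.61698325 -0.25845989  0.112     ] 74.64433833908643
foot [0.667 0.176 0.012]
foot [0.518 0.136 0.012]
foot [0.628 0.32  0.012]
foot [0.483 0.282 0.012]
cap [0.6   0.231 0.222]
cap [0.556 0.216 0.222]
cap [0.588 0.269 0.222]
t [0.62  0.008 0.03 ]
t [ 0.81  -0.179  0.03 ]
pot [ 0.798 -0.048  0.03 ]
bob [0.464 0.013 0.03 ]
glue [0.418 0.364 0.03 ]
[[351.4, 0.0, 319.2], [0.0, 351.4, 198.3], [0.0, 0.0, 1.0]]
[ 0.076 -0.    -0.186] [[0.0, -0.959, -0.283], [1.0, 0.001, -0.0], [0.0, -0.283, 0.959]]
```

```bash
python3 -c "
from h import *
go([.634,-.195,.25],np.radians(75))"
```

```text
dpos cm [47.79 -6.47 -5.1 ] dr [-7.00e-02 -4.00e-02 -4.82e+01]
```

Emit:
{"op": "step_arm", "data": {"increments": [{"delta_pos": [6, -0.8, -3], "dr": [0, 0, -8], "fingers": -1}, {"delta_pos": [12, -1.6, -5.1], "dr": [0, 0, -17], "fingers": -1}, {"delta_pos": [18, -2.4, -5.1], "dr": [0, 0, -26], "fingers": -1}, {"delta_pos": [24, -3.2, -5.1], "dr": [0, 0, -35], "fingers": -1}, {"delta_pos": [30, -4, -5.1], "dr": [0, 0, -44], "fingers": -1}]}}

```text
time: 0.72
tool_pos: [0.4876, -0.2964, 0.2502]
tool_rot: [-3.141, 0.0, 1.241]
contact_force: [-0.6, -0.2, -0.5]
opening: 0.0916
grip_force: 0.0
```

```bash
python3 -c "
from h import *
go([.634,-.195,.25],np.radians(75))"
```

```text
dpos cm [14.34 10.57  0.02] dr [-0.02  0.01 -3.9 ]
```

Emit:
{"op": "step_arm", "data": {"increments": [{"delta_pos": [4, 3, 0], "dr": [0, 0, -3.9], "fingers": -1}, {"delta_pos": [8, 6, 0], "dr": [0, 0, -3.9], "fingers": -1}, {"delta_pos": [12, 9, 0], "dr": [0, 0, -3.9], "fingers": -1}, {"delta_pos": [14.3, 10.6, 0], "dr": [0, 0, -3.9], "fingers": -1}, {"delta_pos": [14.3, 10.6, 0], "dr": [0, 0, -3.9], "fingers": -1}]}}

```text
time: 1.35
tool_pos: [0.6343, -0.1959, 0.249]
tool_rot: [-3.14, -0.0, 1.307]
contact_force: [-0.7, -0.3, 1.4]
opening: 0.0916
grip_force: 0.0
```

Run:
```python
from h import *
P=viewer.camera_params("wrist"); im=viewer.read_camera("wrist")[:,:,::-1]
np.savez("w1.npz",**P); cv2.imwrite("pics/w1.png",im); print(robot.observe()["tool_pos"])
```

```text
[ 0.63331896 -0.19707173  0.24934568]
```

View pics/w1.png

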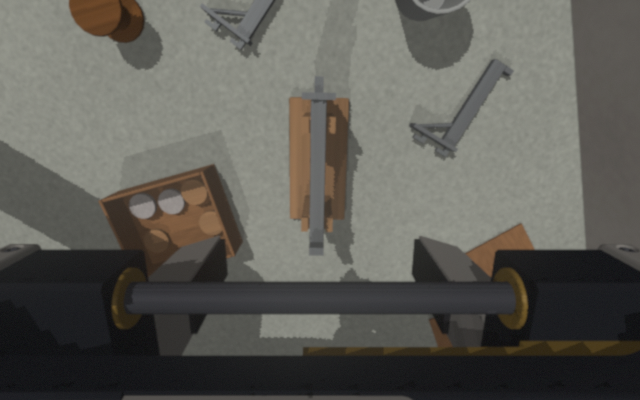

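The wrist view shows the bar running from its plate at about (320,95) to its stop at about (316,250). I'll fit the bar's midline from this.

Run:
```python
from h import *
P=dict(np.load("w1.npz")); im=cv2.imread("pics/w1.png"); h=cv2.cvtColor(im,cv2.COLOR_BGR2HSV).astype(int)
pts=[]
for r in list(range(108,122))+list(range(134,206)):
    s=h[r,292:348,1]; i=np.where(s<70)[0]
    i=i[abs(i+292-318)<9]
    if len(i)>5: pts.append([292+i.mean(),r,len(i)])
pts=np.array(pts); print(len(pts),pts[::12].round(1).tolist())
w=np.array([onz("",p[:2],.112,P) for p in pts])[:,:2]
vx,vy,x0,y0=cv2.fitLine(w.astype(np.float32),cv2.DIST_HUBER,0,.01,.01).ravel()
if vy<0: vx,vy=-vx,-vy
print("yaw",np.degrees(np.arctan2(vy,vx)),x0,y0)
for r in range(86,104): print(r,h[r,300:340:6,2].tolist(), h[r,300:340:6,1].tolist())
for r in range(224,258,2): print(r,im[r,318].tolist(), onz("",(317,r),.112,P).round(4)[:2])
```

```text
86 [[318.0, 108.0, 17.0], [318.0, 120.0, 17.0], [318.0, 144.0, 17.0], [317.5, 156.0, 16.0], [317.0, 168.0, 15.0], [317.0, 180.0, 15.0], [317.0, 192.0, 15.0], [317.5, 204.0, 16.0]]
yaw 74.12806 0.63511246 -0.18249066
86 [141, 141, 132, 96, 121, 124, 124] [18, 14, 14, 3, 15, 14, 14]
87 [139, 140, 129, 96, 121, 124, 125] [17, 15, 16, 3, 15, 16, 16]
88 [136, 138, 125, 96, 124, 125, 125] [17, 17, 16, 3, 16, 16, 16]
89 [130, 130, 125, 96, 124, 124, 126] [16, 16, 16, 5, 14, 16, 16]
90 [128, 127, 125, 97, 127, 123, 126] [16, 14, 14, 5, 14, 17, 16]
91 [127, 122, 125, 98, 126, 121, 126] [16, 13, 14, 5, 14, 15, 16]
92 [126, 116, 118, 102, 119, 118, 125] [16, 9, 9, 5, 9, 11, 14]
93 [126, 109, 111, 106, 111, 108, 121] [14, 7, 2, 2, 5, 2, 13]
94 [127, 108, 109, 108, 108, 106, 121] [16, 5, 2, 5, 5, 5, 13]
95 [125, 107, 110, 109, 108, 107, 122] [16, 5, 5, 7, 2, 5, 13]
96 [122, 108, 109, 109, 108, 106, 121] [29, 5, 5, 7, 7, 5, 11]
97 [122, 107, 109, 108, 107, 105, 120] [73, 7, 5, 5, 5, 2, 28]
98 [129, 108, 103, 104, 106, 104, 120] [101, 12, 2, 5, 2, 2, 68]
99 [137, 119, 90, 91, 95, 96, 120] [110, 56,
[... 194 characters left out ...]
 0, 3, 0, 99, 109]
103 [138, 132, 105, 104, 91, 75, 117] [111, 110, 5, 5, 3, 95, 111]
224 [102, 103, 102] [ 0.6196 -0.2383]
226 [101, 102, 100] [ 0.6191 -0.2403]
228 [100, 101, 99] [ 0.6185 -0.2423]
230 [94, 95, 93] [ 0.618  -0.2444]
232 [92, 92, 91] [ 0.6174 -0.2464]
234 [92, 93, 92] [ 0.6169 -0.2484]
236 [91, 92, 90] [ 0.6163 -0.2505]
238 [90, 91, 90] [ 0.6157 -0.2526]
240 [91, 91, 90] [ 0.6152 -0.2546]
242 [77, 78, 77] [ 0.6146 -0.2567]
244 [70, 71, 71] [ 0.6141 -0.2588]
246 [72, 73, 73] [ 0.6135 -0.2609]
248 [95, 95, 94] [ 0.6129 -0.2629]
250 [104, 105, 102] [ 0.6123 -0.265 ]
252 [105, 104, 103] [ 0.6118 -0.2672]
254 [108, 110, 108] [ 0.6112 -0.2693]
256 [127, 135, 134] [ 0.6106 -0.2714]
```

Run:
```python
from h import *
P=dict(np.load("w1.npz")); im=cv2.imread("pics/w1.png"); h=cv2.cvtColor(im,cv2.COLOR_BGR2HSV).astype(int)
pts=[]
for r in list(range(106,118))+list(range(136,206)):
    i=np.where((h[r,302:336,1]<40))[0]+302
    pts.append([i.mean(),r,len(i),i.min(),i.max()])
pts=np.array(pts); print(pts[::8].round(1).tolist())
pts=pts[pts[:,2]<19]
w=np.array([onz("",p[:2],.112,P) for p in pts])[:,:2]
vx,vy,x0,y0=cv2.fitLine(w.astype(np.float32),cv2.DIST_HUBER,0,.01,.01).ravel()
if vy<0: vx,vy=-vx,-vy
u=np.array([vx,vy]);p0=np.array([x0,y0]);print("n",len(pts),"yaw",np.degrees(np.arctan2(vy,vx)))
f=lambda r,z: u@(onz("",(318.5,r),z,P)[:2]-p0)
o=f(92.5,.116); print("rear from plate",o,"front",f(98.8,.116),"stop end?",f(248,.126)-o,f(241.5,.126)-o,f(255,.126)-o, f(229,.126)-o)
print("origin",p0+u*o,"grip",p0+u*(o-.075))
```

```text
[[318.5, 106.0, 16.0, 311.0, 326.0], [318.5, 114.0, 16.0, 311.0, 326.0], [318.0, 140.0, 15.0, 311.0, 325.0], [318.0, 148.0, 15.0, 311.0, 325.0], [318.0, 156.0, 15.0, 311.0, 325.0], [317.5, 164.0, 14.0, 311.0, 324.0], [317.5, 172.0, 14.0, 311.0, 324.0], [317.5, 180.0, 14.0, 311.0, 324.0], [316.5, 188.0, 14.0, 310.0, 323.0], [316.5, 196.0, 14.0, 310.0, 323.0], [317.0, 204.0, 15.0, 310.0, 324.0]]
n 82 yaw 73.63979
rear from plate 0.05521491839205017 front 0.0499509023718691 stop end? -0.14233010319683065 -0.1356127646518075 -0.14965007297007024 -0.1229058963305018
origin [ 0.6536099  -0.11988384] grip [ 0.63248427 -0.19184708]
```

```bash
python3 -c "
from h import *
go([.6325,-.1918,.082],np.radians(73.7))"
```

```text
dpos cm [ 0.49 -0.19 16.73] dr [-0.1   0.01  1.09]
```

Emit:
{"op": "step_arm", "data": {"increments": [{"delta_pos": [0.5, -0.2, 4], "dr": [0, 0, 1.1], "fingers": -1}, {"delta_pos": [0.5, -0.2, 8], "dr": [0, 0, 1.1], "fingers": -1}, {"delta_pos": [0.5, -0.2, 12], "dr": [0, 0, 1.1], "fingers": -1}, {"delta_pos": [0.5, -0.2, 15], "dr": [0, 0, 1.1], "fingers": -1}, {"delta_pos": [0.5, -0.2, 16.7], "dr": [0, 0, 1.1], "fingers": -1}], "newtons": 45}}

```text
time: 2.02
tool_pos: [0.6311, -0.1931, 0.0819]
tool_rot: [-3.139, 0.0, 1.283]
contact_force: [-0.1, -0.0, 0.4]
opening: 0.0918
grip_force: 0.0
```

Emit:
{"op": "step_arm", "data": {"increments": [{"delta_pos": [0, 0, 0], "dr": [0, 0, 0], "fingers": 0.3}, {"delta_pos": [0, 0, 0], "dr": [0, 0, 0], "fingers": 0.55}, {"delta_pos": [0, 0, 0], "dr": [0, 0, 0], "fingers": 0.7}, {"delta_pos": [0, 0, 0], "dr": [0, 0, 0], "fingers": 0.85}, {"delta_pos": [0, 0, 0], "dr": [0, 0, 0], "fingers": 1}], "newtons": 45}}

```text
time: 2.65
tool_pos: [0.6329, -0.1923, 0.0838]
tool_rot: [3.141, 0.0, 1.285]
contact_force: [0.2, 0.8, 0.2]
opening: 0.0467
grip_force: 0.0
```

Emit:
{"op": "step_arm", "data": {"increments": [{"delta_pos": [0, 0, 0], "dr": [0, 0, 0], "fingers": 1}, {"delta_pos": [0, 0, 0], "dr": [0, 0, 0], "fingers": 1}, {"delta_pos": [0, 0, 0], "dr": [0, 0, 0], "fingers": 1}, {"delta_pos": [0, 0, 0], "dr": [0, 0, 0], "fingers": 1}, {"delta_pos": [0, 0, 0], "dr": [0, 0, 0], "fingers": 1}], "newtons": 45}}

```text
time: 3.28
tool_pos: [0.6329, -0.1923, 0.0834]
tool_rot: [3.141, 0.0, 1.285]
contact_force: [0.4, 1.0, -0.8]
opening: 0.0108
grip_force: 45.0
```

Emit:
{"op": "step_arm", "data": {"increments": [{"delta_pos": [0, 0, -0.5], "dr": [0, 0, 0], "fingers": 1}, {"delta_pos": [0, 0, -1.5], "dr": [0, 0, 0], "fingers": 1}, {"delta_pos": [0, 0, -3], "dr": [0, 0, 0], "fingers": 1}, {"delta_pos": [0, 0, -5], "dr": [0, 0, 0], "fingers": 1}, {"delta_pos": [0, 0, -7], "dr": [0, 0, 0], "fingers": 1}]}}

```text
time: 3.9
tool_pos: [0.6329, -0.1923, 0.1552]
tool_rot: [3.141, 0.0, 1.285]
contact_force: [-0.2, 0.5, -2.6]
opening: 0.011
grip_force: 45.0
```

Emit:
{"op": "step_arm", "data": {"increments": [{"delta_pos": [0, 0, -3], "dr": [0, 0, 0], "fingers": 1}, {"delta_pos": [0, 0, -6], "dr": [0, 0, 0], "fingers": 1}, {"delta_pos": [0, 0, -9], "dr": [0, 0, 0], "fingers": 1}, {"delta_pos": [0, 0, -11], "dr": [0, 0, 0], "fingers": 1}, {"delta_pos": [0, 0, -12.5], "dr": [0, 0, 0], "fingers": 1}]}}

```text
time: 4.53
tool_pos: [0.6328, -0.1923, 0.2806]
tool_rot: [3.14, 0.0, 1.285]
contact_force: [0.8, 0.4, -3.6]
opening: 0.0107
grip_force: 45.0
```

Emit:
{"op": "step_arm", "data": {"increments": [{"delta_pos": [0, 0, 0], "dr": [0, 0, 0], "fingers": 1}, {"delta_pos": [0, 0, 0], "dr": [0, 0, 0], "fingers": 1}, {"delta_pos": [0, 0, 0], "dr": [0, 0, 0], "fingers": 1}, {"delta_pos": [0, 0, 0], "dr": [0, 0, 0], "fingers": 1}, {"delta_pos": [0, 0, 0], "dr": [0, 0, 0], "fingers": 1}]}}

```text
time: 5.15
tool_pos: [0.6327, -0.1923, 0.2781]
tool_rot: [-3.141, 0.0, 1.285]
contact_force: [0.1, 0.2, -3.5]
opening: 0.0109
grip_force: 45.0
```

Run:
```python
from h import *
s=robot.observe(); print({k:np.round(s[k],3).tolist() for k in("tool_pos","tool_rot","contact_force","torque","opening","grip_force")})
P=viewer.camera_params("wrist"); np.savez("w2.npz",**P); cv2.imwrite("pics/w2.png",viewer.read_camera("wrist")[:,:,::-1])
im=viewer.read_camera("scene")[:,:,::-1]; cv2.imwrite("pics/s2.png",im)
cv2.imwrite("pics/both2.png",np.vstack([cv2.resize(cv2.imread("pics/w2.png"),None,fx=.75,fy=.75),cv2.resize(im[60:300,150:470],(480,300))]))
```

```text
{'tool_pos': [0.633, -0.192, 0.278], 'tool_rot': [-3.141, 0.0, 1.285], 'contact_force': [0.097, 0.22, -3.458], 'torque': [-0.133, -0.019, -0.021], 'opening': 0.011, 'grip_force': 44.997}
```

View pics/both2.png

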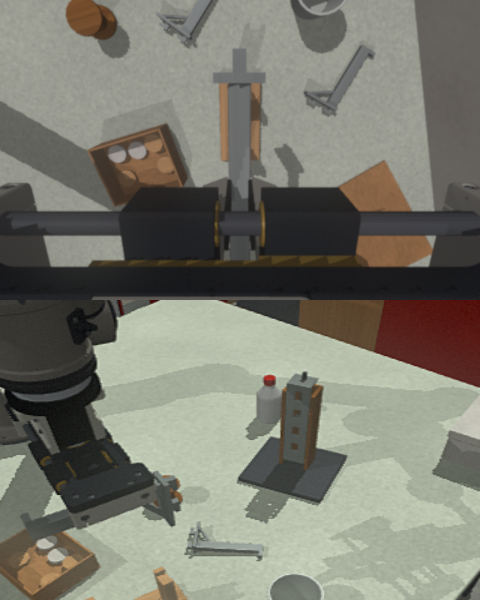

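Lower pane: the bracket is held level at the gripper, and the upright is at about (300,420). Upper pane: the plate is at about (240,78), square to the image. Next I'll locate the upright by triangulating the front edge of its cap.

Run:
```python
from h import *
print([onz("scene",p,.222).round(4).tolist() for p in [(341.7,126.2),(358,129.5)]])
im=cv2.imread("pics/scene0.png")
# triangulate corners w/ top view
for a,b in (((341.7,126.2),(251.2,212.5)),((358,129.5),(244.5,193))):
    o1,d1=ray("scene",a);o2,d2=ray("top",b)
    A=np.stack([d1,-d2],1);t=np.linalg.lstsq(A,o2-o1,rcond=None)[0];print("tri",(o1+d1*t[0]).round(4),(o2+d2*t[1]).round(4))
P=dict(np.load("w2.npz")); g=cv2.cvtColor(cv2.imread("pics/w2.png"),cv2.COLOR_BGR2HSV).astype(int)
print(g[85:118,312,2].tolist()); print(g[85:118,340,2].tolist()); print(g[103,275:365,2].tolist()); print(g[140,290:350,1].tolist())
```

```text
[[0.5513, 0.2305, 0.222], [0.5892, 0.2449, 0.222]]
tri [0.5601 0.2189 0.2321] [0.5553 0.2139 0.2306]
tri [0.5994 0.2299 0.2347] [0.598  0.2284 0.2342]
[110, 110, 110, 110, 110, 110, 111, 110, 109, 109, 110, 110, 110, 110, 111, 111, 111, 111, 111, 110, 110, 111, 110, 110, 108, 99, 77, 68, 78, 91, 104, 108, 108]
[146, 148, 147, 145, 146, 144, 139, 136, 136, 136, 133, 125, 112, 108, 108, 108, 108, 107, 107, 107, 107, 107, 107, 108, 107, 119, 139, 149, 150, 151, 152, 150, 152]
[156, 155, 154, 153, 151, 149, 148, 149, 141, 125, 113, 112, 114, 113, 113, 112, 111, 110, 110, 110, 110, 111, 113, 113, 113, 112, 112, 113, 113, 113, 113, 113, 112, 113, 113, 112, 113, 111, 108, 110, 110, 111, 112, 112, 112, 112, 112, 111, 111, 110, 111, 110, 111, 110, 109, 108, 111, 112, 111, 111, 111, 109, 109, 108, 108, 107, 108, 108, 108, 108, 109, 108, 108, 109, 111, 110, 110, 111, 118, 135, 151, 153, 153, 153, 154, 155, 157, 156, 157, 155]
[18, 19, 41, 87, 109, 110, 110, 110, 110, 110, 108, 110, 108, 89, 39, 5, 5, 5, 5, 2, 2, 2, 2, 2, 0, 5, 2, 5, 5, 5, 0, 5, 5, 2, 5, 2, 2, 2, 2, 0, 5, 5, 5, 3, 22, 67, 85, 88, 90, 87, 88, 91, 93, 92, 87, 82, 69, 33, 19, 18]
```

Run:
```python
from h import *
P=dict(np.load("w2.npz")); s=robot.observe(); tp=s["tool_pos"]; R=Ro.from_euler("xyz",s["tool_rot"])
for r in (96.7,110.2): print(R.inv().apply(onz("",(319,r),tp[2]+.0326,P)-tp).round(4))
yaw=np.radians(105.5);u=np.array([np.cos(yaw),np.sin(yaw)])
go(np.r_[np.array([.578,.2228])-u*.105,.29],yaw)
```

```text
[ 0.0757 -0.0007 -0.0326]
[ 0.0703 -0.0007 -0.0326]
dpos cm [ 29.36 -11.42  -1.17] dr [-1.00e-02  0.00e+00 -3.19e+01]
```

Emit:
{"op": "step_arm", "data": {"increments": [{"delta_pos": [4, -1.5, -1.2], "dr": [0, 0, -5], "fingers": 1}, {"delta_pos": [9, -3.5, -1.2], "dr": [0, 0, -12], "fingers": 1}, {"delta_pos": [14, -5.5, -1.2], "dr": [0, 0, -19], "fingers": 1}, {"delta_pos": [19, -7.5, -1.2], "dr": [0, 0, -26], "fingers": 1}, {"delta_pos": [23, -9, -1.2], "dr": [0, 0, -31.9], "fingers": 1}]}}

```text
time: 5.88
tool_pos: [0.6109, 0.056, 0.2907]
tool_rot: [3.141, -0.0, 1.846]
contact_force: [0.3, 0.1, -3.8]
opening: 0.0111
grip_force: 45.0
```

Run:
```python
from h import *
yaw=np.radians(105.5);u=np.array([np.cos(yaw),np.sin(yaw)])
go(np.r_[np.array([.578,.2228])-u*.105,.29],yaw)
```

```text
dpos cm [6.44 1.32 0.07] dr [ 0.03 -0.    0.27]
```

Emit:
{"op": "step_arm", "data": {"increments": [{"delta_pos": [2.5, 0.6, 0], "dr": [0, 0, 0.3], "fingers": 1}, {"delta_pos": [4.5, 1.0, 0], "dr": [0, 0, 0.3], "fingers": 1}, {"delta_pos": [6, 1.3, 0], "dr": [0, 0, 0.3], "fingers": 1}, {"delta_pos": [6.4, 1.3, 0], "dr": [0, 0, 0.3], "fingers": 1}, {"delta_pos": [6.4, 1.3, 0], "dr": [0, 0, 0.3], "fingers": 1}]}}

```text
time: 6.5
tool_pos: [0.6068, 0.1184, 0.2904]
tool_rot: [-3.141, 0.0, 1.836]
contact_force: [-0.7, -0.3, -3.0]
opening: 0.0108
grip_force: 45.0
```

Run:
```python
from h import *
s=robot.observe(); print({k:np.round(s[k],4).tolist() for k in("tool_pos","tool_rot","contact_force")})
P=viewer.camera_params("wrist"); np.savez("w3.npz",**P,tp=s["tool_pos"],tr=s["tool_rot"]); im=viewer.read_camera("wrist")[:,:,::-1];cv2.imwrite("pics/w3.png",im)
cv2.imwrite("pics/w3c.png",cv2.resize(im[0:160,220:420],None,fx=4,fy=3.75,interpolation=cv2.INTER_CUBIC)[:600])
```

```text
{'tool_pos': [0.6068, 0.1184, 0.2904], 'tool_rot': [-3.1415, 0.0005, 1.8358], 'contact_force': [-0.7147, -0.316, -3.0384]}
```

View pics/w3c.png

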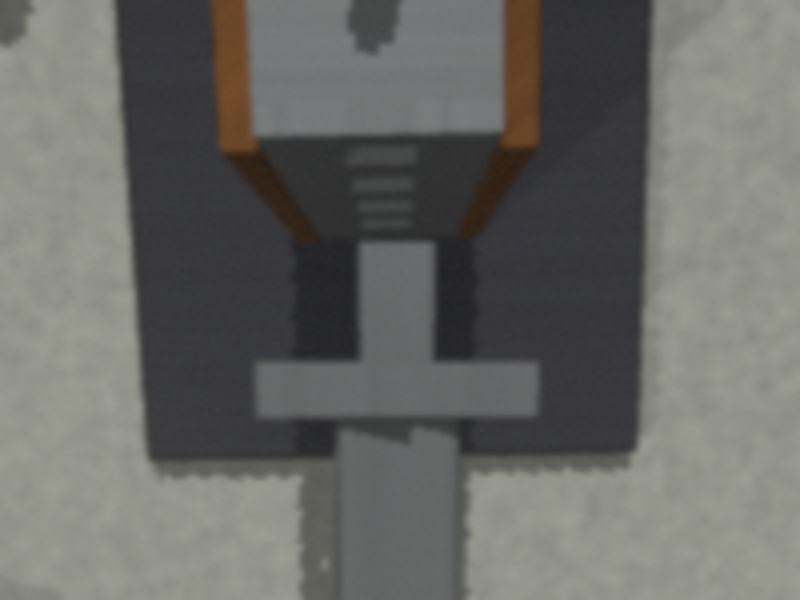

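The crop shows the cap's front edge from (258,139) to (503,134), its slots centred at about x=382, and the plate centred at about x=397. The bracket therefore needs about a 1° turn and a small lateral shift.

Run:
```python
from h import *
D=dict(np.load("w3.npz")); tp=D["tp"]; R=Ro.from_euler("xyz",D["tr"])
c=lambda x,y:(220+x/4-.4,y/3.75-.4)
T=lambda q,z: R.inv().apply(onz("",c(*q),z,D)-tp)
zp=tp[2]+.0326
print("plate rear L,R",T((256,361),zp),T((539,361),zp),"front",T((397,416),zp), "tab tip",T((396,241),tp[2]+.0266))
for z in(.227,.232): print("cap",z,T((254,138),z),T((503,134),z))
a,b=T((150,459),.012),T((634,450),.012);print("foot",a,b,np.degrees(np.arctan2(b[0]-a[0],b[1]-a[1])))
a,b=T((254,138),.232),T((503,134),.232);print("edge ang",np.degrees(np.arctan2(b[0]-a[0],b[1]-a[1])))
```

```text
plate rear L,R [ 0.07633327 -0.01526895 -0.03263346] [ 0.07634732  0.01431073 -0.03263664] front [ 0.07038587 -0.00052827 -0.03263231] tab tip [ 0.08935164 -0.0006512  -0.02664101]
cap 0.227 [ 0.11323409 -0.02400568  0.06331816] [0.11388131 0.01647192 0.06331353]
cap 0.232 [ 0.11250068 -0.02352741  0.05831844] [0.1131349  0.01613732 0.05831391]
foot [ 0.04307342 -0.0811301   0.27835655] [0.04619903 0.07528724 0.27833838] 1.144759891109047
edge ang 0.9160576726824557
```

Emit:
{"op": "step_arm", "data": {"increments": [{"delta_pos": [0.7, -0.04, 0], "dr": [0, 0, -1.05], "fingers": 1}, {"delta_pos": [1.5, -0.1, 0], "dr": [0, 0, -1.05], "fingers": 1}, {"delta_pos": [2.3, -0.14, 0], "dr": [0, 0, -1.05], "fingers": 1}, {"delta_pos": [2.85, -0.16, 0], "dr": [0, 0, -1.05], "fingers": 1}, {"delta_pos": [2.85, -0.16, 0.5], "dr": [0, 0, -1.05], "fingers": 1}]}}

```text
time: 7.18
tool_pos: [0.5978, 0.1466, 0.2857]
tool_rot: [3.141, 0.0, 1.855]
contact_force: [1.3, 0.2, -3.1]
opening: 0.0105
grip_force: 45.0
```

Emit:
{"op": "step_arm", "data": {"increments": [{"delta_pos": [0, 0, 0.3], "dr": [0, 0, 0], "fingers": 1}, {"delta_pos": [0, 0, 0.6], "dr": [0, 0, 0], "fingers": 1}, {"delta_pos": [0, 0, 0.8], "dr": [0, 0, 0], "fingers": 1}, {"delta_pos": [0, 0, 0.9], "dr": [0, 0, 0], "fingers": 1}, {"delta_pos": [0, 0, 0.9], "dr": [0, 0, 0], "fingers": 1}]}}

```text
time: 7.8
tool_pos: [0.5977, 0.1459, 0.2764]
tool_rot: [-3.142, 0.0, 1.854]
contact_force: [0.3, 0.3, -2.9]
opening: 0.0114
grip_force: 45.0
```

Emit:
{"op": "step_arm", "data": {"increments": [{"delta_pos": [0, 0, 0.1], "dr": [0, 0, 0], "fingers": 1}, {"delta_pos": [0, 0, 0.2], "dr": [0, 0, 0], "fingers": 1}, {"delta_pos": [0, 0, 0.3], "dr": [0, 0, 0], "fingers": 1}, {"delta_pos": [0, 0, 0.4], "dr": [0, 0, 0], "fingers": 1}, {"delta_pos": [0, 0, 0.4], "dr": [0, 0, 0], "fingers": 1}]}}

```text
time: 8.43
tool_pos: [0.5977, 0.146, 0.2723]
tool_rot: [-3.141, 0.0, 1.854]
contact_force: [0.0, 0.2, -3.0]
opening: 0.0108
grip_force: 45.0
```

Emit:
{"op": "step_arm", "data": {"increments": [{"delta_pos": [0, 0, 0.05], "dr": [0, 0, 0], "fingers": 1}, {"delta_pos": [0, 0, 0.1], "dr": [0, 0, 0], "fingers": 1}, {"delta_pos": [0, 0, 0.15], "dr": [0, 0, 0], "fingers": 1}, {"delta_pos": [0, 0, 0.2], "dr": [0, 0, 0], "fingers": 1}, {"delta_pos": [0, 0, 0.2], "dr": [0, 0, 0], "fingers": 1}]}}

```text
time: 9.05
tool_pos: [0.5977, 0.146, 0.2703]
tool_rot: [-3.142, 0.0, 1.854]
contact_force: [-0.0, 0.1, -3.3]
opening: 0.0106
grip_force: 45.0
```

Emit:
{"op": "step_arm", "data": {"increments": [{"delta_pos": [0, 0, 0.05], "dr": [0, 0, 0], "fingers": 1}, {"delta_pos": [0, 0, 0.1], "dr": [0, 0, 0], "fingers": 1}, {"delta_pos": [0, 0, 0.15], "dr": [0, 0, 0], "fingers": 1}, {"delta_pos": [0, 0, 0.2], "dr": [0, 0, 0], "fingers": 1}, {"delta_pos": [0, 0, 0.2], "dr": [0, 0, 0], "fingers": 1}]}}

```text
time: 9.68
tool_pos: [0.5978, 0.146, 0.2684]
tool_rot: [3.141, 0.0, 1.854]
contact_force: [0.1, -0.2, -2.3]
opening: 0.0112
grip_force: 45.0
```

Emit:
{"op": "step_arm", "data": {"increments": [{"delta_pos": [0, 0, 0.03], "dr": [0, 0, 0], "fingers": 1}, {"delta_pos": [0, 0, 0.06], "dr": [0, 0, 0], "fingers": 1}, {"delta_pos": [0, 0, 0.09], "dr": [0, 0, 0], "fingers": 1}, {"delta_pos": [0, 0, 0.12], "dr": [0, 0, 0], "fingers": 1}, {"delta_pos": [0, 0, 0.15], "dr": [0, 0, 0], "fingers": 1}]}}

```text
time: 10.3
tool_pos: [0.5978, 0.146, 0.2669]
tool_rot: [3.141, 0.0, 1.854]
contact_force: [0.7, -0.4, -1.7]
opening: 0.0109
grip_force: 45.0
```

Emit:
{"op": "step_arm", "data": {"increments": [{"delta_pos": [0, 0, 0.03], "dr": [0, 0, 0], "fingers": 1}, {"delta_pos": [0, 0, 0.06], "dr": [0, 0, 0], "fingers": 1}, {"delta_pos": [0, 0, 0.1], "dr": [0, 0, 0], "fingers": 1}, {"delta_pos": [0, 0, 0.1], "dr": [0, 0, 0], "fingers": 1}, {"delta_pos": [0, 0, 0.1], "dr": [0, 0, 0], "fingers": 1}]}}

```text
time: 10.92
tool_pos: [0.5978, 0.146, 0.2659]
tool_rot: [3.142, 0.0, 1.854]
contact_force: [0.8, -1.3, -1.0]
opening: 0.0111
grip_force: 45.0
```

Emit:
{"op": "step_arm", "data": {"increments": [{"delta_pos": [0, 0, -0.1], "dr": [0, 0, 0], "fingers": 1}, {"delta_pos": [0, 0, -0.2], "dr": [0, 0, 0], "fingers": 1}, {"delta_pos": [0, 0, -0.3], "dr": [0, 0, 0], "fingers": 1}, {"delta_pos": [0, 0, -0.3], "dr": [0, 0, 0], "fingers": 1}, {"delta_pos": [0, 0, -0.3], "dr": [0, 0, 0], "fingers": 1}]}}

```text
time: 11.55
tool_pos: [0.5977, 0.146, 0.2688]
tool_rot: [-3.141, 0.0, 1.855]
contact_force: [0.4, -0.9, -2.0]
opening: 0.011
grip_force: 45.0
```

```bash
python3 -c "
from h import *
s=robot.observe(); print(s['contact_force'],s['torque'],s['tool_pos'])"
```

```text
[ 0.41725838 -0.94617005 -2.02346234] [-0.03211168 -0.09138073  0.01794276] [0.59769141 0.14602466 0.26881899]
```

Emit:
{"op": "step_arm", "data": {"increments": [{"delta_pos": [0, 0, -0.1], "dr": [0, 0, 0], "fingers": 1}, {"delta_pos": [0, 0, -0.2], "dr": [0, 0, 0], "fingers": 1}, {"delta_pos": [0, 0, -0.4], "dr": [0, 0, 0], "fingers": 1}, {"delta_pos": [0, 0, -0.4], "dr": [0, 0, 0], "fingers": 1}, {"delta_pos": [0, 0, -0.4], "dr": [0, 0, 0], "fingers": 1}]}}

```text
time: 12.18
tool_pos: [0.5977, 0.146, 0.2729]
tool_rot: [-3.142, 0.0, 1.854]
contact_force: [-0.5, -0.2, -2.6]
opening: 0.0107
grip_force: 45.0
```

```bash
python3 -c "
from h import *
s=robot.observe(); print(s['contact_force'],s['torque'],s['tool_pos'])
P=viewer.camera_params('wrist'); np.savez('w4.npz',**P,tp=s['tool_pos'],tr=s['tool_rot']); im=viewer.read_camera('wrist')[:,:,::-1];cv2.imwrite('pics/w4.png',im)
cv2.imwrite('pics/w4c.png',cv2.resize(im[0:160,220:420],None,fx=4,fy=3.75,interpolation=cv2.INTER_CUBIC)[:600])
"
```

```text
[-0.4858658  -0.17429268 -2.57808865] [-0.08618932 -0.10474923  0.00079526] [0.59771413 0.14602261 0.27288288]
```

View pics/w4c.png

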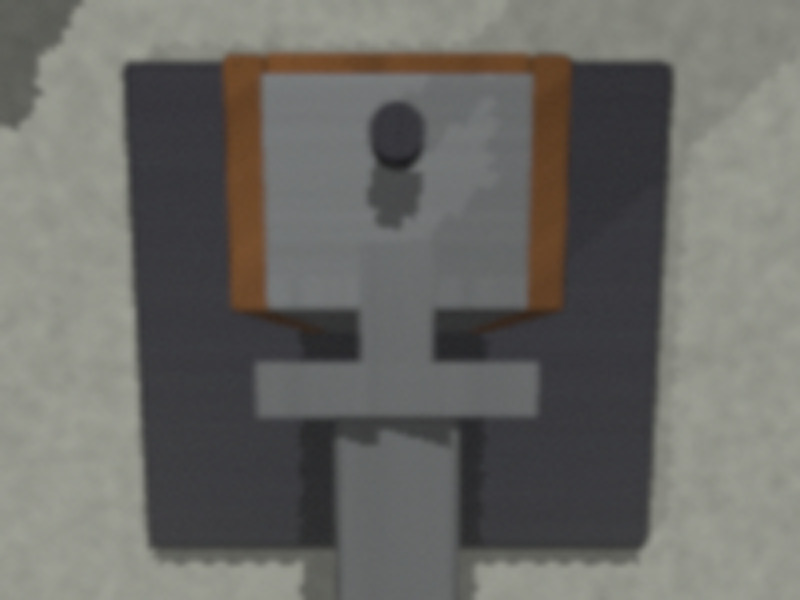

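The view is square and centred: the cap spans 267–530, and the pin and plate are both at x=397. The plate hasn't slipped in the grip. I'll touch the strip top once more, reading torque as well.

Emit:
{"op": "step_arm", "data": {"increments": [{"delta_pos": [0, 0, 0.1], "dr": [0, 0, 0], "fingers": 1}, {"delta_pos": [0, 0, 0.2], "dr": [0, 0, 0], "fingers": 1}, {"delta_pos": [0, 0, 0.25], "dr": [0, 0, 0], "fingers": 1}, {"delta_pos": [0, 0, 0.25], "dr": [0, 0, 0], "fingers": 1}, {"delta_pos": [0, 0, 0.25], "dr": [0, 0, 0], "fingers": 1}]}}

```text
time: 12.85
tool_pos: [0.5977, 0.146, 0.2704]
tool_rot: [3.142, 0.0, 1.854]
contact_force: [0.1, 0.6, -2.8]
opening: 0.0108
grip_force: 45.0
```

```bash
python3 -c "
from h import *
s=robot.observe(); print(s['contact_force'],s['torque'],s['tool_pos'])"
```

```text
[ 0.14345092  0.59657239 -2.81621042] [-0.03956546 -0.0808407   0.03687719] [0.59772635 0.14603451 0.27042634]
```

Emit:
{"op": "step_arm", "data": {"increments": [{"delta_pos": [0, 0, 0.05], "dr": [0, 0, 0], "fingers": 1}, {"delta_pos": [0, 0, 0.1], "dr": [0, 0, 0], "fingers": 1}, {"delta_pos": [0, 0, 0.1], "dr": [0, 0, 0], "fingers": 1}, {"delta_pos": [0, 0, 0.1], "dr": [0, 0, 0], "fingers": 1}, {"delta_pos": [0, 0, 0.1], "dr": [0, 0, 0], "fingers": 1}]}}

```text
time: 13.48
tool_pos: [0.5977, 0.146, 0.2694]
tool_rot: [3.142, 0.0, 1.854]
contact_force: [1.0, 0.5, -3.0]
opening: 0.0113
grip_force: 45.0
```

```bash
python3 -c "
from h import *
s=robot.observe(); print(s['contact_force'],s['torque'],s['tool_pos'])"
```

```text
[ 0.97221237  0.4880143  -3.00730193] [-0.06558477 -0.15581248 -0.0020656 ] [0.59772943 0.14600753 0.26942229]
```

Emit:
{"op": "step_arm", "data": {"increments": [{"delta_pos": [0, 0, 0.05], "dr": [0, 0, 0], "fingers": 1}, {"delta_pos": [0, 0, 0.1], "dr": [0, 0, 0], "fingers": 1}, {"delta_pos": [0, 0, 0.15], "dr": [0, 0, 0], "fingers": 1}, {"delta_pos": [0, 0, 0.2], "dr": [0, 0, 0], "fingers": 1}, {"delta_pos": [0, 0, 0.2], "dr": [0, 0, 0], "fingers": 1}]}}

```text
time: 14.1
tool_pos: [0.5977, 0.146, 0.2674]
tool_rot: [3.141, 0.0, 1.854]
contact_force: [0.7, -0.7, -2.2]
opening: 0.0109
grip_force: 45.0
```

```bash
python3 -c "
from h import *
s=robot.observe(); print(s['contact_force'],s['torque'],s['tool_pos'])"
```

```text
[ 0.68376068 -0.68318549 -2.24011853] [-0.13888741 -0.18723525  0.02482758] [0.59774807 0.14597521 0.26742258]
```

Emit:
{"op": "step_arm", "data": {"increments": [{"delta_pos": [0, 0, -0.5], "dr": [0, 0, 0], "fingers": 1}, {"delta_pos": [-0.8, 0, -0.8], "dr": [0, 0, 0], "fingers": 1}, {"delta_pos": [-2, 0, -0.8], "dr": [0, 0, 0], "fingers": 1}, {"delta_pos": [-2.2, 0, 0.5], "dr": [0, 0, 0], "fingers": 1}, {"delta_pos": [-2.2, 0, 3], "dr": [0, 0, 0], "fingers": 1}]}}

```text
time: 14.72
tool_pos: [0.6043, 0.1244, 0.2368]
tool_rot: [3.14, 0.0, 1.854]
contact_force: [-0.3, 0.5, -3.6]
opening: 0.0111
grip_force: 45.0
```

Emit:
{"op": "step_arm", "data": {"increments": [{"delta_pos": [0, 0, 2], "dr": [0, 0, 0], "fingers": 1}, {"delta_pos": [0, 0, 4], "dr": [0, 0, 0], "fingers": 1}, {"delta_pos": [0, 0, 4.77], "dr": [0, 0, 0], "fingers": 1}, {"delta_pos": [0, 0, 4.77], "dr": [0, 0, 0], "fingers": 1}, {"delta_pos": [0, 0, 4.77], "dr": [0, 0, 0], "fingers": 1}]}}

```text
time: 15.35
tool_pos: [0.6043, 0.1249, 0.1905]
tool_rot: [3.14, 0.0, 1.854]
contact_force: [-0.2, -0.5, -2.8]
opening: 0.0109
grip_force: 45.0
```

```bash
python3 -c "
from h import *
s=robot.observe(); print(s['contact_force'],s['torque'],s['tool_pos'],s['tool_rot'])
im=viewer.read_camera('wrist')[:,:,::-1];jm=viewer.read_camera('scene')[:,:,::-1]
cv2.imwrite('pics/w5.png',im);cv2.imwrite('pics/s5.png',jm)
cv2.imwrite('pics/b5.png',np.hstack([cv2.resize(im[0:160,220:420],(400,320)),cv2.resize(jm[100:220,250:400],(400,320),interpolation=cv2.INTER_CUBIC)]))
"
```

```text
[-0.22545206 -0.52715862 -2.82600848] [-0.04160045 -0.13604157  0.02796268] [0.60434906 0.12488928 0.19048212] [3.14014640e+00 3.43881890e-04 1.85437767e+00]
```

View pics/b5.png

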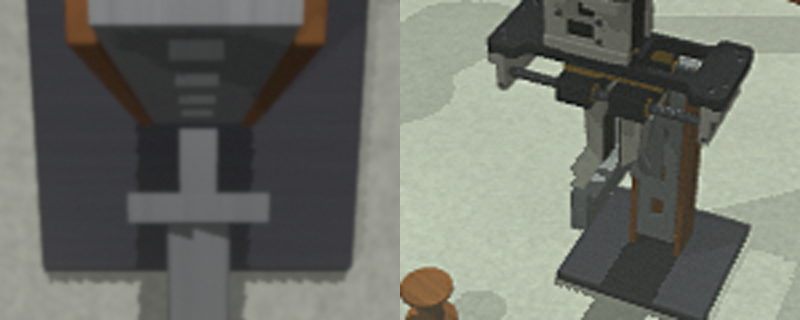

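Left pane: the tab at column 198 lines up with the slots at column 197. Advancing slowly.

Emit:
{"op": "step_arm", "data": {"increments": [{"delta_pos": [0.4, 0, 0.06], "dr": [0, 0, 0], "fingers": 1}, {"delta_pos": [0.8, 0, 0.06], "dr": [0, 0, 0], "fingers": 1}, {"delta_pos": [1.1, 0, 0.06], "dr": [0, 0, 0], "fingers": 1}, {"delta_pos": [1.3, 0, 0.06], "dr": [0, 0, 0], "fingers": 1}, {"delta_pos": [1.3, 0, 0.06], "dr": [0, 0, 0], "fingers": 1}]}}

```text
time: 16.08
tool_pos: [0.6002, 0.1376, 0.1891]
tool_rot: [3.142, 0.0, 1.855]
contact_force: [0.6, -0.1, -3.8]
opening: 0.011
grip_force: 45.0
```

Emit:
{"op": "step_arm", "data": {"increments": [{"delta_pos": [0.1, 0, 0], "dr": [0, 0, 0], "fingers": 1}, {"delta_pos": [0.2, 0, 0], "dr": [0, 0, 0], "fingers": 1}, {"delta_pos": [0.3, 0, 0], "dr": [0, 0, 0], "fingers": 1}, {"delta_pos": [0.4, 0, 0], "dr": [0, 0, 0], "fingers": 1}, {"delta_pos": [0.5, 0, 0], "dr": [0, 0, 0], "fingers": 1}]}}

```text
time: 16.7
tool_pos: [0.5989, 0.1422, 0.1891]
tool_rot: [3.142, 0.0, 1.854]
contact_force: [0.3, -0.9, -3.2]
opening: 0.0107
grip_force: 45.0
```

Emit:
{"op": "step_arm", "data": {"increments": [{"delta_pos": [0, 0, -0.06], "dr": [0, 0, 0], "fingers": 1}, {"delta_pos": [0.1, 0, -0.06], "dr": [0, 0, 0], "fingers": 1}, {"delta_pos": [0.2, 0, -0.06], "dr": [0, 0, 0], "fingers": 1}, {"delta_pos": [0.3, 0, -0.06], "dr": [0, 0, 0], "fingers": 1}, {"delta_pos": [0.3, 0, -0.06], "dr": [0, 0, 0], "fingers": 1}]}}

```text
time: 17.32
tool_pos: [0.598, 0.1452, 0.1897]
tool_rot: [3.142, 0.0, 1.855]
contact_force: [-0.3, 0.0, -3.2]
opening: 0.011
grip_force: 45.0
```

Emit:
{"op": "step_arm", "data": {"increments": [{"delta_pos": [0.1, 0, 0], "dr": [0, 0, 0], "fingers": 1}, {"delta_pos": [0.2, 0, 0], "dr": [0, 0, 0], "fingers": 1}, {"delta_pos": [0.3, 0, 0], "dr": [0, 0, 0], "fingers": 1}, {"delta_pos": [0.4, 0, 0], "dr": [0, 0, 0], "fingers": 1}, {"delta_pos": [0.4, 0, 0], "dr": [0, 0, 0], "fingers": 1}]}}

```text
time: 17.95
tool_pos: [0.5969, 0.149, 0.1897]
tool_rot: [3.142, 0.0, 1.855]
contact_force: [-0.2, 0.6, -2.5]
opening: 0.011
grip_force: 45.0
```

Emit:
{"op": "step_arm", "data": {"increments": [{"delta_pos": [0.1, 0, 0], "dr": [0, 0, 0], "fingers": 1}, {"delta_pos": [0.2, 0, 0], "dr": [0, 0, 0], "fingers": 1}, {"delta_pos": [0.3, 0, 0], "dr": [0, 0, 0], "fingers": 1}, {"delta_pos": [0.35, 0, 0], "dr": [0, 0, 0], "fingers": 1}, {"delta_pos": [0.35, 0, 0], "dr": [0, 0, 0], "fingers": 1}]}}

```text
time: 18.58
tool_pos: [0.5959, 0.1523, 0.1897]
tool_rot: [3.142, 0.0, 1.855]
contact_force: [0.1, -0.7, -2.9]
opening: 0.0111
grip_force: 45.0
```

Emit:
{"op": "step_arm", "data": {"increments": [{"delta_pos": [0.03, 0, 0], "dr": [0, 0, 0], "fingers": 1}, {"delta_pos": [0.06, 0, 0], "dr": [0, 0, 0], "fingers": 1}, {"delta_pos": [0.09, 0, 0], "dr": [0, 0, 0], "fingers": 1}, {"delta_pos": [0.1, 0, 0], "dr": [0, 0, 0], "fingers": 1}, {"delta_pos": [0.1, 0, 0], "dr": [0, 0, 0], "fingers": 1}]}}

```text
time: 19.2
tool_pos: [0.5956, 0.1532, 0.1897]
tool_rot: [-3.142, 0.0, 1.854]
contact_force: [0.1, -0.1, -3.1]
opening: 0.0107
grip_force: 45.0
```

Emit:
{"op": "step_arm", "data": {"increments": [{"delta_pos": [0.03, 0, 0], "dr": [0, 0, 0], "fingers": 1}, {"delta_pos": [0.06, 0, 0], "dr": [0, 0, 0], "fingers": 1}, {"delta_pos": [0.1, 0, 0], "dr": [0, 0, 0], "fingers": 1}, {"delta_pos": [0.1, 0, 0], "dr": [0, 0, 0], "fingers": 1}, {"delta_pos": [0.1, 0, 0], "dr": [0, 0, 0], "fingers": 1}]}}

```text
time: 19.82
tool_pos: [0.5954, 0.154, 0.1897]
tool_rot: [3.142, 0.0, 1.854]
contact_force: [0.0, -1.3, -2.5]
opening: 0.0106
grip_force: 45.0
```

Emit:
{"op": "step_arm", "data": {"increments": [{"delta_pos": [0.03, 0, 0], "dr": [0, 0, 0], "fingers": 1}, {"delta_pos": [0.06, 0, 0], "dr": [0, 0, 0], "fingers": 1}, {"delta_pos": [0.1, 0, 0], "dr": [0, 0, 0], "fingers": 1}, {"delta_pos": [0.1, 0, 0], "dr": [0, 0, 0], "fingers": 1}, {"delta_pos": [0.1, 0, 0], "dr": [0, 0, 0], "fingers": 1}]}}

```text
time: 20.45
tool_pos: [0.5954, 0.1541, 0.1897]
tool_rot: [3.142, 0.002, 1.854]
contact_force: [2.1, -4.9, -4.1]
opening: 0.011
grip_force: 45.0
```

Plate contact is at the expected spot, so both tabs are through. I'll ease back 1 mm, tighten the grip and press down.

Emit:
{"op": "step_arm", "data": {"increments": [{"delta_pos": [-0.1, 0, 0], "dr": [0, 0, 0], "fingers": 1}, {"delta_pos": [-0.1, 0, 0.1], "dr": [0, 0, 0], "fingers": 1}, {"delta_pos": [-0.1, 0, 0.2], "dr": [0, 0, 0], "fingers": 1}, {"delta_pos": [-0.1, 0, 0.3], "dr": [0, 0, 0], "fingers": 1}, {"delta_pos": [-0.1, 0, 0.3], "dr": [0, 0, 0], "fingers": 1}], "newtons": 60}}

```text
time: 21.08
tool_pos: [0.5953, 0.1543, 0.1867]
tool_rot: [-3.142, -0.0, 1.855]
contact_force: [-0.8, -0.0, 0.6]
opening: 0.0003
grip_force: 0.0
```

Emit:
{"op": "step_arm", "data": {"increments": [{"delta_pos": [0, 0, 0.1], "dr": [0, 0, 0], "fingers": 1}, {"delta_pos": [0, 0, 0.2], "dr": [0, 0, 0], "fingers": 1}, {"delta_pos": [0, 0, 0.3], "dr": [0, 0, 0], "fingers": 1}, {"delta_pos": [0, 0, 0.4], "dr": [0, 0, 0], "fingers": 1}, {"delta_pos": [0, 0, 0.4], "dr": [0, 0, 0], "fingers": 1}]}}

```text
time: 21.7
tool_pos: [0.5953, 0.1542, 0.1826]
tool_rot: [-3.141, 0.0, 1.854]
contact_force: [-0.5, 0.5, -0.2]
opening: 0.0004
grip_force: 0.0
```

The grip was lost: the opening reads 0. I'll stop and look.

```bash
python3 -c "
from h import *
im=viewer.read_camera('wrist')[:,:,::-1];jm=viewer.read_camera('scene')[:,:,::-1]
cv2.imwrite('pics/w6.png',im);cv2.imwrite('pics/s6.png',jm)
cv2.imwrite('pics/b6.png',np.hstack([cv2.resize(im[0:330,200:440],(400,550)),cv2.resize(jm[80:300,240:400],(400,550),interpolation=cv2.INTER_CUBIC)]))
"
```

```text
(no output)
```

View pics/b6.png

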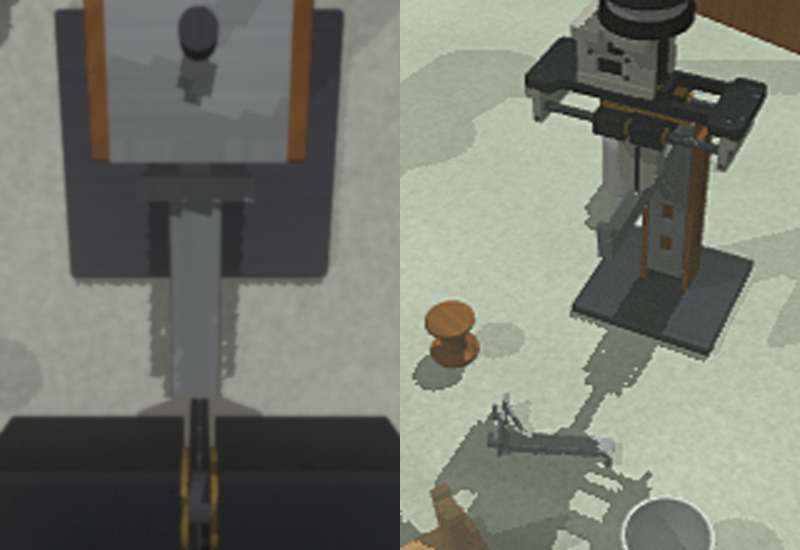

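The bracket still hangs in the slots, but its bar droops and passes below the shut fingers. I'll raise the hand straight up to see it clearly.

Emit:
{"op": "step_arm", "data": {"increments": [{"delta_pos": [0, 0, -0.5], "dr": [0, 0, 0], "fingers": 1}, {"delta_pos": [0, 0, -2], "dr": [0, 0, 0], "fingers": 1}, {"delta_pos": [0, 0, -5], "dr": [0, 0, 0], "fingers": 1}, {"delta_pos": [0, 0, -9], "dr": [0, 0, 0], "fingers": 1}, {"delta_pos": [-1, 0, -12], "dr": [0, 0, 0], "fingers": 1}]}}

```text
time: 22.42
tool_pos: [0.5983, 0.1451, 0.306]
tool_rot: [3.138, 0.0, 1.856]
contact_force: [0.6, -0.8, -0.8]
opening: 0.0005
grip_force: 0.0
```

```bash
python3 -c "
from h import *
s=robot.observe();print(s['tool_pos'],s['contact_force'])
P=viewer.camera_params('wrist');np.savez('w7.npz',**P,tp=s['tool_pos'],tr=s['tool_rot'])
im=viewer.read_camera('wrist')[:,:,::-1];jm=viewer.read_camera('scene')[:,:,::-1];km=viewer.read_camera('top')[:,:,::-1]
for n,i in (('w7',im),('s7',jm),('t7',km)): cv2.imwrite(f'pics/{n}.png',i)
r=lambda i,w,h:cv2.resize(i,(w,h),interpolation=cv2.INTER_CUBIC)
cv2.imwrite('pics/b7.png',np.hstack([np.vstack([r(im[0:200,220:420],300,300),r(km[150:250,220:320],300,300)]),r(jm[95:215,300:400],500,600)]))
"
```

```text
[0.59831827 0.1450838  0.30604155] [ 0.57882407 -0.83279051 -0.79800738]
```

View pics/b7.png

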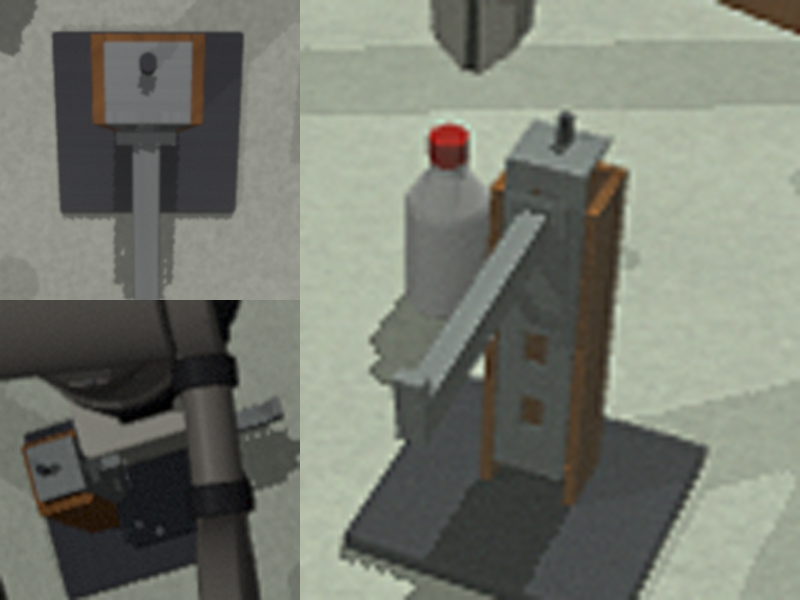

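The last picture shows the bracket hanging in the top two slots with its plate against the strip. The pin is still high at (565,125), and the bar end is at about (415,380). I'll compute its tilt by casting rays onto the mid-plane.

Run:
```python
from h import *
yaw=1.8545;u=np.array([np.cos(yaw),np.sin(yaw),0]);n=np.array([np.sin(yaw),-np.cos(yaw),0])
O=np.array([.5954,.154,0])+.0763*u
c=lambda x,y:(300+(x-300)/5-.4,95+y/5-.4)
def sp(px,off=0,cam="scene"):
    w=onplane(cam,px,O+n*off,n); return round((w-O)@u*1000,1),round(w[2]*1000,1)
for nm,q in (("bar top near",(532,215)),("bar top far",(412,372)),("bar right edge near",(550,212)),("right edge far",(432,390)),("left near",(518,210)),("left far",(395,375))):
    print(nm,[sp(c(*q),o) for o in(-.007,0,.007)])
# wrist view: bar width along rows -> depth
P=dict(np.load("w7.npz")); g=cv2.imread("pics/w7.png").astype(float); h=cv2.cvtColor(g.astype(np.uint8),cv2.COLOR_BGR2GRAY).astype(int)
for r in (92,100,120,140,160,180,200,215,230): print(r,h[r,300:338].tolist())
```

```text
bar top near [(np.float64(5.7), np.float64(195.1)), (np.float64(-13.5), np.float64(210.2)), (np.float64(-32.7), np.float64(225.2))]
bar top far [(np.float64(-135.2), np.float64(206.3)), (np.float64(-150.6), np.float64(221.1)), (np.float64(-165.9), np.float64(235.9))]
bar right edge near [(np.float64(31.8), np.float64(179.3)), (np.float64(11.8), np.float64(194.8)), (np.float64(-8.1), np.float64(210.4))]
right edge far [(np.float64(-113.4), np.float64(178.0)), (np.float64(-129.4), np.float64(193.6)), (np.float64(-145.3), np.float64(209.2))]
left near [(np.float64(-14.0), np.float64(211.3)), (np.float64(-32.7), np.float64(225.9)), (np.float64(-51.3), np.float64(240.6))]
left far [(np.float64(-152.6), np.float64(218.5)), (np.float64(-167.4), np.float64(232.9)), (np.float64(-182.3), np.float64(247.4))]
92 [72, 71, 71, 70, 71, 71, 72, 71, 72, 72, 71, 71, 70, 71, 70, 71, 71, 70, 72, 71, 70, 71, 71, 71, 72, 71, 69, 69, 71, 69, 70, 71, 71, 71, 70, 69, 65, 54]
100 [43, 41, 40, 40, 40, 41, 42, 44, 56, 69, 72, 74, 83, 95, 98, 95, 87, 85, 81, 76, 74, 72, 75, 86, 97, 89, 67, 46, 39, 41, 40, 39, 42
[... 603 characters left out ...]
, 108, 108, 108, 108, 108, 107, 108, 109, 111, 110, 106, 94, 90, 92, 97, 113, 120, 104, 93, 96, 112, 134, 142, 143]
200 [145, 146, 146, 143, 137, 137, 139, 141, 134, 118, 110, 110, 110, 110, 108, 108, 108, 108, 108, 108, 107, 110, 110, 111, 108, 109, 122, 135, 136, 137, 139, 140, 141, 144, 146, 147, 148, 147]
215 [148, 145, 143, 144, 143, 145, 146, 145, 136, 121, 110, 109, 109, 109, 109, 108, 108, 106, 106, 106, 108, 109, 109, 110, 110, 118, 137, 143, 143, 145, 146, 148, 149, 148, 148, 149, 148, 145]
230 [146, 145, 143, 145, 146, 146, 149, 150, 148, 135, 115, 108, 108, 108, 107, 106, 107, 107, 104, 104, 105, 106, 109, 108, 107, 118, 138, 143, 143, 142, 144, 144, 147, 147, 146, 147, 146, 145]
```

Run:
```python
from h import *
yaw=1.8545;u=np.array([np.cos(yaw),np.sin(yaw),0])
O=np.array([.5954,.154,0])+.0763*u
P=dict(np.load("w7.npz")); h=cv2.cvtColor(cv2.imread("pics/w7.png"),cv2.COLOR_BGR2GRAY).astype(int); hs=cv2.cvtColor(cv2.imread("pics/w7.png"),cv2.COLOR_BGR2HSV).astype(int)
def width(row,lo,hi):
    g=row.astype(float); m=np.median(g[14:22]); 
    k=18
    def edge(step):
        i=k
        bg=g[k+step*13:k+step*16:step].mean(); th=(m+bg)/2
        while (g[i]-th)*(m-th)>0: i+=step
        a=i-step; return a+step*(g[a]-th)/(g[a]-g[i])
    return edge(1)-edge(-1)
for r in list(range(108,150,6))+list(range(196,238,6)):
    w=width(h[r,300:338],0,0); zc=351.4*.014/w
    d=np.linalg.solve(P["K"],[318,r,1])*zc; p=P["T"][:3,:3]@d+P["T"][:3,3]
    print(r,round(w,2),"x",round((p-O)@u*1000,1),"z",round(p[2]*1000,1))
# scene edges of the bar & bottom: ray-plane consistency, projections of level vs tilted bar far-end corners
S=viewer.camera_params("scene"); n=np.array([np.sin(yaw),-np.cos(yaw),0])
for t in (0,5,10,15,20):
    a=np.radians(t); f=lambda x,y,z:(proj(O+u*(x*np.cos(a)+z*np.sin(a)*1)/1000+n*y/1000+np.array([0,0,.190+( x*np.sin(a)+z*np.cos(a))/1000]),S)-[300,95]+.4)*5+[300,0]
    print(t,"farendtop",f(-150,0,36).round(0),"bar-top x-142",f(-142,0,22).round(),"near",f(-6,0,22).round(),"end bottom",f(-150,0,0).round())
```

```text
108 17.9 x -18.8 z 208.1
114 17.85 x -23.4 z 208.6
120 17.7 x -28.0 z 207.6
126 17.57 x -32.8 z 206.8
132 17.59 x -37.3 z 208.5
138 17.48 x -42.1 z 208.1
144 15.15 x -52.5 z 166.1
196 19.01 x -80.4 z 243.0
202 17.22 x -92.5 z 218.5
208 17.28 x -96.9 z 220.9
214 16.67 x -105.0 z 212.3
220 16.85 x -108.7 z 216.7
226 16.52 x -115.6 z 212.6
232 15.97 x -124.3 z 204.5
0 farendtop [413. 362.] bar-top x-142 [420. 376.] near [538. 203.] end bottom [413. 425.]
5 farendtop [416. 381.] bar-top x-142 [423. 394.] near [540. 202.] end bottom [413. 446.]
10 farendtop [421. 397.] bar-top x-142 [426. 410.] near [541. 201.] end bottom [415. 465.]
15 farendtop [426. 411.] bar-top x-142 [430. 425.] near [542. 200.] end bottom [417. 481.]
20 farendtop [432. 424.] bar-top x-142 [435. 437.] near [544. 200.] end bottom [421. 495.]
```

Run:
```python
from h import *
yaw=1.8545;u=np.array([np.cos(yaw),np.sin(yaw),0]); O=np.array([.5954,.154,0])+.0763*u
def width(g,k):
    g=g.astype(float); m=np.median(g[k-4:k+5])
    def edge(s):
        i=k+s*4
        while abs(g[i]-m)<18: i+=s
        a=i-s; return a+s*(18-abs(g[a]-m))/(abs(g[i]-m)-abs(g[a]-m))
    return edge(1)-edge(-1)
for nm in ("w4","w7"):
    P=dict(np.load(nm+".npz")); h=cv2.cvtColor(cv2.imread(f"pics/{nm}.png"),cv2.COLOR_BGR2GRAY).astype(int)
    print(nm,P["tp"][2],"expected held top",P["tp"][2]+.0286)
    for r in range(105,240,7):
        w=width(h[r],318); zc=351.4*.014/w
        p=P["T"][:3,:3]@(np.linalg.solve(P["K"],[318,r,1])*zc)+P["T"][:3,3]
        print(r,round(w,2),round((p-O)@u*1000),round(p[2]*1000,1),end=" | ")
    print()
# pin column profile in scene before/after
for nm in ("scene0","s7"):
    h=cv2.cvtColor(cv2.imread(f"pics/{nm}.png"),cv2.COLOR_BGR2GRAY).astype(int); print(nm); print(h[114:128,348:359])
```

```text
w4 0.2728828847175246 expected held top 0.3014828847175246
105 69.82 -10 385.7 | 112 127.08 -10 418.7 | 119 29.23 -19 286.4 | 126 29.47 -22 288.7 | 133 29.24 -25 288.3 | 140 29.08 -29 288.3 | 147 121.23 -14 417.9 | 154 34.09 -31 315.0 | 161 42.41 -29 343.8 | 168 33.64 -37 314.7 | 175 36.5 -37 326.7 | 182 42.37 -36 345.6 | 189 42.07 -38 345.5 | 196 34.54 -47 321.6 | 203 32.1 -53 312.1 | 210 29.68 -60 301.1 | 217 29.78 -63 302.6 | 224 29.67 -66 302.9 | 231 29.31 -70 301.9 | 238 50.43 -46 368.1 | 
w7 0.3060415463170117 expected held top 0.3346415463170117
105 16.6 -17 185.2 | 112 16.57 -23 186.4 | 119 16.58 -29 188.1 | 126 16.47 -34 187.7 | 133 16.48 -40 189.6 | 140 16.38 -46 189.6 | 147 40.03 -26 368.7 | 154 30.24 -35 329.8 | 161 30.56 -38 332.4 | 168 23.5 -51 285.7 | 175 30.02 -45 331.4 | 182 30.2 -48 333.3 | 189 29.88 -51 332.5 | 196 20.78 -74 264.1 | 203 17.12 -94 217.2 | 210 17.01 -100 216.9 | 217 16.68 -107 213.3 | 224 16.55 -114 212.7 | 231 15.64 -126 198.2 | 238 35.36 -63 362.6 | 
scene0
[[178 178 177 178 179 181 179 179 179 178 175]
 [178 178 180 180 181 183 181 179 179 178 180
[... 528 characters left out ...]
 132 134 132 132 129 130 131 132 126]]
s7
[[162 159 159 160 160 163 160 159 160 163 160]
 [161 161 161 159 162 163 164 162 162 160 158]
 [162 159 159 163 168 171 165 157 157 160 160]
 [192 189 189 182 120 109 163 187 187 184 184]
 [193 191 184 139  60  61  91 164 187 181 185]
 [144 158 177 127  36  38  91 196 186 182 181]
 [127 126 132 102  38  38  86 189 193 188 184]
 [129 131 124  77  43  42  69 146 137 142 173]
 [132 135 130  76  47  41  71 120 111 109 117]
 [128 135 130  66  47  53  93 137 127 128 126]
 [133 122  76  74  74  88 136 135 130 132 127]
 [129 131 124  72  88 134 132 130 129 128 132]
 [133 133 137 132 130 134 132 132 131 132 127]
 [137 139 135 134 132 130 132 128 132 138 129]]
```

The pin hasn't moved, so the bracket is hanging in the slots and resting on the key. I'll push it down with the shut fingertips on the bar, close to the plate.

```bash
python3 -c "
from h import *
yaw=1.8545;u=np.array([np.cos(yaw),np.sin(yaw),0]); n=np.array([np.sin(yaw),-np.cos(yaw),0]);O=np.array([.5954,.154,0])+.0763*u-.0005*n
go(O-.024*u+np.array([0,0,.222]),yaw)"
```

```text
dpos cm [ 6.26 -0.17  8.33] dr [ 0.28  0.05 -0.03]
```

Emit:
{"op": "step_arm", "data": {"increments": [{"delta_pos": [2, 0, 0], "dr": [0, 0, 0], "fingers": 1}, {"delta_pos": [4.5, 0, 0], "dr": [0, 0, 0], "fingers": 1}, {"delta_pos": [6.2, 0, 1], "dr": [0, 0, 0], "fingers": 1}, {"delta_pos": [6.2, 0, 4], "dr": [0, 0, 0], "fingers": 1}, {"delta_pos": [6.2, 0, 6], "dr": [0, 0, 0], "fingers": 1}], "newtons": 20}}

```text
time: 23.2
tool_pos: [0.5792, 0.2052, 0.2398]
tool_rot: [-3.138, -0.0, 1.856]
contact_force: [0.0, -0.2, 0.3]
opening: 0.0006
grip_force: 0.0
```

```bash
python3 -c "
from h import *
yaw=1.8545;u=np.array([np.cos(yaw),np.sin(yaw),0]); n=np.array([np.sin(yaw),-np.cos(yaw),0]);O=np.array([.5954,.154,0])+.0763*u-.0005*n
go(O-.024*u+np.array([0,0,.222]),yaw)"
```

```text
dpos cm [-0.14  0.07  1.78] dr [-0.21 -0.01  0.08]
```

Emit:
{"op": "step_arm", "data": {"increments": [{"delta_pos": [0, 0, 0.5], "dr": [0, 0, 0], "fingers": 1}, {"delta_pos": [0, 0, 1], "dr": [0, 0, 0], "fingers": 1}, {"delta_pos": [0, 0, 1.6], "dr": [0, 0, 0], "fingers": 1}, {"delta_pos": [0, 0, 1.8], "dr": [0, 0, 0], "fingers": 1}, {"delta_pos": [0, 0, 1.8], "dr": [0, 0, 0], "fingers": 1}]}}

```text
time: 23.82
tool_pos: [0.5809, 0.2041, 0.2248]
tool_rot: [3.141, 0.0, 1.854]
contact_force: [-0.4, 0.0, -1.1]
opening: 0.0004
grip_force: 0.0
```

Emit:
{"op": "step_arm", "data": {"increments": [{"delta_pos": [0, 0, 0.1], "dr": [0, 0, 0], "fingers": 1}, {"delta_pos": [0, 0, 0.2], "dr": [0, 0, 0], "fingers": 1}, {"delta_pos": [0, 0, 0.3], "dr": [0, 0, 0], "fingers": 1}, {"delta_pos": [0, 0, 0.4], "dr": [0, 0, 0], "fingers": 1}, {"delta_pos": [0, 0, 0.5], "dr": [0, 0, 0], "fingers": 1}]}}

```text
time: 24.45
tool_pos: [0.5808, 0.2041, 0.2196]
tool_rot: [3.142, 0.0, 1.854]
contact_force: [0.0, -0.2, 0.2]
opening: 0.0007
grip_force: 0.0
```

Emit:
{"op": "step_arm", "data": {"increments": [{"delta_pos": [0, 0, 0.1], "dr": [0, 0, 0], "fingers": 1}, {"delta_pos": [0, 0, 0.2], "dr": [0, 0, 0], "fingers": 1}, {"delta_pos": [0, 0, 0.3], "dr": [0, 0, 0], "fingers": 1}, {"delta_pos": [0, 0, 0.4], "dr": [0, 0, 0], "fingers": 1}, {"delta_pos": [0, 0, 0.5], "dr": [0, 0, 0], "fingers": 1}]}}

```text
time: 25.08
tool_pos: [0.5808, 0.2041, 0.2146]
tool_rot: [3.142, 0.0, 1.854]
contact_force: [1.1, 0.7, 0.3]
opening: 0.0003
grip_force: 0.0
```

Emit:
{"op": "step_arm", "data": {"increments": [{"delta_pos": [0, 0, 0.1], "dr": [0, 0, 0], "fingers": 1}, {"delta_pos": [0, 0, 0.2], "dr": [0, 0, 0], "fingers": 1}, {"delta_pos": [0, 0, 0.3], "dr": [0, 0, 0], "fingers": 1}, {"delta_pos": [0, 0, 0.3], "dr": [0, 0, 0], "fingers": 1}, {"delta_pos": [0, 0, 0.3], "dr": [0, 0, 0], "fingers": 1}]}}

```text
time: 25.7
tool_pos: [0.5808, 0.2041, 0.2117]
tool_rot: [3.141, 0.0, 1.854]
contact_force: [-0.7, -0.3, -0.3]
opening: 0.0002
grip_force: 0.0
```

Emit:
{"op": "step_arm", "data": {"increments": [{"delta_pos": [0, 0, 0.1], "dr": [0, 0, 0], "fingers": 1}, {"delta_pos": [0, 0, 0.2], "dr": [0, 0, 0], "fingers": 1}, {"delta_pos": [0, 0, 0.3], "dr": [0, 0, 0], "fingers": 1}, {"delta_pos": [0, 0, 0.3], "dr": [0, 0, 0], "fingers": 1}, {"delta_pos": [0, 0, 0.3], "dr": [0, 0, 0], "fingers": 1}]}}

```text
time: 26.32
tool_pos: [0.5808, 0.2041, 0.2087]
tool_rot: [3.142, 0.0, 1.854]
contact_force: [-0.1, 0.1, -0.6]
opening: 0.0008
grip_force: 0.0
```

Emit:
{"op": "step_arm", "data": {"increments": [{"delta_pos": [0, 0, 0.1], "dr": [0, 0, 0], "fingers": 1}, {"delta_pos": [0, 0, 0.2], "dr": [0, 0, 0], "fingers": 1}, {"delta_pos": [0, 0, 0.3], "dr": [0, 0, 0], "fingers": 1}, {"delta_pos": [0, 0, 0.3], "dr": [0, 0, 0], "fingers": 1}, {"delta_pos": [0, 0, 0.3], "dr": [0, 0, 0], "fingers": 1}]}}

```text
time: 26.95
tool_pos: [0.5808, 0.2041, 0.2057]
tool_rot: [3.142, 0.0, 1.854]
contact_force: [-0.1, -0.3, -0.1]
opening: 0.0004
grip_force: 0.0
```

Run:
```python
from h import *
yaw=1.8545;u=np.array([np.cos(yaw),np.sin(yaw),0]); O=np.array([.5954,.154,0])+.0763*u
P=dict(np.load("w7.npz")); im=cv2.imread("pics/w7.png"); h=cv2.cvtColor(im,cv2.COLOR_BGR2GRAY).astype(int); S=cv2.cvtColor(im,cv2.COLOR_BGR2HSV)[:,:,1].astype(int)
for r in (88,92,95): print("plate",r,h[r,290:305].tolist(),h[r,330:345].tolist())
for r in (60,78): print("cap sat",r,S[r,284:296].tolist(),S[r,342:356].tolist())
print("cols 300:",h[78:104,300].tolist()); print("col 318",h[78:110,318].tolist())
s=robot.observe(); print(s["tool_pos"])
viewer_im=viewer.read_camera("wrist")[:,:,::-1]; cv2.imwrite("pics/w8.png",viewer_im); cv2.imwrite("pics/s8.png",viewer.read_camera("scene")[:,:,::-1])
h8=cv2.cvtColor(viewer_im,cv2.COLOR_BGR2GRAY).astype(int)
for r in range(120,300,12): print(r,h8[r,270:370:4].tolist())
```

```text
plate 88 [57, 56, 56, 57, 57, 52, 47, 54, 62, 64, 63, 62, 63, 62, 62] [62, 62, 62, 62, 61, 62, 60, 52, 45, 49, 52, 55, 56, 56, 57]
plate 92 [59, 59, 58, 59, 58, 57, 56, 60, 68, 72, 72, 71, 71, 70, 71] [70, 71, 71, 71, 70, 69, 65, 54, 44, 48, 55, 55, 57, 56, 56]
plate 95 [57, 57, 57, 56, 57, 52, 47, 56, 66, 69, 68, 68, 66, 67, 67] [67, 67, 67, 68, 71, 74, 68, 54, 48, 50, 55, 56, 57, 56, 57]
cap sat 60 [152, 158, 153, 153, 140, 83, 25, 0, 4, 4, 4, 2] [4, 9, 7, 4, 7, 47, 116, 154, 156, 152, 158, 152, 150, 118]
cap sat 78 [154, 153, 152, 148, 142, 95, 35, 2, 6, 7, 7, 7] [4, 7, 4, 2, 21, 82, 140, 154, 155, 154, 151, 146, 137, 79]
cols 300: [116, 116, 115, 105, 83, 59, 52, 51, 49, 54, 63, 70, 72, 71, 72, 72, 71, 68, 58, 45, 41, 41, 43, 40, 43, 39]
col 318 [112, 111, 110, 101, 80, 61, 58, 59, 58, 61, 64, 69, 73, 72, 72, 71, 72, 70, 69, 69, 70, 72, 81, 97, 106, 107, 108, 108, 108, 108, 108, 108]
[0.58080927 0.20409283 0.20569472]
120 [83, 83, 79, 81, 79, 79, 78, 77, 78, 79, 75, 76, 82, 82, 80, 79, 79, 78, 75, 78, 79, 82, 81, 73, 76]
132 [77, 78, 47, 42, 42, 42, 40, 40, 41, 40, 39, 35, 35, 34
[... 848 characters left out ...]
, 82, 148, 154, 155, 155, 158, 154]
228 [153, 155, 160, 158, 157, 154, 99, 101, 97, 106, 111, 111, 113, 113, 111, 90, 96, 94, 156, 154, 157, 151, 151, 150, 154]
240 [155, 160, 155, 151, 154, 156, 99, 98, 99, 100, 99, 71, 57, 42, 96, 99, 99, 103, 145, 151, 154, 157, 156, 154, 152]
252 [44, 44, 44, 43, 42, 43, 44, 42, 41, 39, 73, 58, 46, 39, 93, 42, 41, 41, 42, 40, 40, 41, 41, 41, 43]
264 [42, 41, 41, 41, 41, 39, 38, 41, 38, 39, 70, 48, 45, 37, 83, 39, 38, 39, 39, 40, 40, 38, 38, 41, 39]
276 [39, 39, 37, 38, 37, 39, 37, 36, 35, 35, 81, 41, 41, 35, 55, 51, 35, 36, 36, 36, 35, 37, 38, 38, 36]
288 [42, 41, 41, 42, 44, 41, 40, 41, 43, 42, 93, 44, 58, 56, 61, 70, 41, 41, 42, 41, 43, 43, 40, 42, 42]
```

Run:
```python
from h import *
h=cv2.cvtColor(cv2.imread("pics/w6.png"),cv2.COLOR_BGR2GRAY).astype(int)
for r in range(126,262,9): print(r,h[r,296:340].tolist())
a=cv2.cvtColor(cv2.imread("pics/s7.png"),cv2.COLOR_BGR2GRAY).astype(int)
b=cv2.cvtColor(cv2.imread("pics/s8.png"),cv2.COLOR_BGR2GRAY).astype(int)
print("s7");print(a[160:190,314:334]);print("s8-s7");print((b-a)[160:190:2,314:334])
```

```text
126 [42, 44, 44, 43, 45, 49, 57, 61, 63, 62, 61, 62, 65, 76, 88, 86, 79, 76, 75, 71, 67, 65, 63, 63, 62, 63, 61, 61, 64, 63, 67, 80, 94, 94, 92, 84, 65, 50, 43, 43, 43, 43, 40, 42]
135 [45, 44, 45, 46, 48, 64, 83, 92, 98, 100, 99, 98, 97, 97, 98, 97, 98, 98, 98, 98, 99, 98, 100, 99, 100, 100, 99, 99, 100, 100, 99, 100, 99, 99, 96, 90, 75, 52, 44, 43, 43, 42, 43, 42]
144 [45, 45, 46, 46, 48, 62, 80, 93, 98, 100, 99, 97, 97, 98, 97, 97, 97, 97, 98, 98, 98, 100, 99, 101, 99, 101, 100, 99, 100, 100, 100, 99, 100, 99, 96, 88, 74, 54, 46, 45, 44, 44, 46, 44]
153 [48, 46, 47, 48, 49, 56, 75, 91, 98, 100, 99, 98, 97, 98, 97, 98, 98, 99, 99, 99, 100, 99, 98, 99, 100, 101, 100, 101, 100, 100, 101, 100, 101, 100, 97, 88, 71, 53, 45, 46, 46, 45, 44, 45]
162 [49, 49, 49, 50, 50, 54, 71, 89, 98, 100, 99, 101, 98, 98, 98, 98, 97, 98, 99, 98, 98, 99, 99, 100, 98, 100, 101, 101, 99, 100, 100, 100, 100, 100, 96, 87, 70, 53, 47, 47, 48, 47, 47, 47]
171 [96, 96, 96, 98, 98, 92, 86, 93, 98, 100, 101, 100, 99, 99, 97, 97, 98, 98, 99, 99, 99, 98, 99, 99, 100, 100, 100, 100, 100, 101, 100, 100, 101, 100, 97
[... 5173 characters left out ...]
   1   2
    2   2]
 [  5   3   3   4   1  -2   2   3   1   4   0  -4  -8   2   0   1  -1   3
    0  -1]
 [  7   5   5   6   1   0   0   2   3   4  -2   1   6  -1   2   4   1   0
   -2  -3]
 [  2   4   6   5   3   2   2   0   0   1   3  -4   0   1   4   1   4   2
    2   3]
 [  5   2   4   5   3   0  -1   0   5   3   3   0  -1   1  -1  -1  -1   5
    3  -1]
 [  3   4   6   5   2   3   1  -1  -1   0   2   1   1   0   6   6   1   2
    4  -1]
 [  4   2   4   5   6   2   2   2   2   0   0   1  -3   0   0   1  -3  -1
    0  -2]
 [  5   2   2   5   4   1   3  -3   1   4   7   1   5   2   4   2   4   5
    6   0]
 [  4   4   5   0  -1  -1   2  -2   0   4   6   2   2   0   0   3   1   4
    5  -1]]
```

Run:
```python
from h import *
yaw=1.8545;u=np.array([np.cos(yaw),np.sin(yaw),0]); n=np.array([np.sin(yaw),-np.cos(yaw),0]);O=np.array([.5954,.154,0])+.0763*u
for nm in ("scene0","s7"):
    S=cv2.cvtColor(cv2.imread(f"pics/{nm}.png"),cv2.COLOR_BGR2HSV)[:,:,1].astype(int)
    m=(S>60).astype(np.uint8)[:, 342:354]
    k,l,st,ce=cv2.connectedComponentsWithStats(m)
    for i in range(1,k):
        x,y,w,h,a=st[i]
        if 100<y<200 and a>=2:
            cx,cy=ce[i]+[342,0]; f=lambda c,r:((lambda q:(round(float((q-O)@n*1000),1),round(float(q[2]*1000),1)))(onplane("scene",(c,r),O,u)))
            print(nm,(x+342,y,w,h,a),"mid",f(cx,cy),"top",f(cx,y-.5),"bot",f(cx,y+h-.5))
h8=cv2.imread("pics/w8.png"); g=cv2.cvtColor(h8,cv2.COLOR_BGR2GRAY).astype(int)
for r in (206,210,214,218,222): print(r,g[r,284:300].tolist(),g[r,336:350].tolist())
print("cap",g[196,270:284].tolist(),g[196,354:368].tolist()); print("col292",g[190:236,293].tolist())
P=viewer.camera_params("wrist"); print(P["T"][:3,3])
```

```text
scene0 (np.int32(347), np.int32(133), np.int32(4), np.int32(7), np.int32(22)) mid (0.5, 206.7) top (-0.0, 216.0) bot (1.1, 195.7)
scene0 (np.int32(346), np.int32(148), np.int32(4), np.int32(5), np.int32(13)) mid (-0.5, 164.3) top (-0.9, 170.8) bot (-0.1, 155.3)
scene0 (np.int32(345), np.int32(161), np.int32(4), np.int32(7), np.int32(22)) mid (0.6, 117.9) top (-0.0, 129.4) bot (1.1, 106.2)
scene0 (np.int32(344), np.int32(174), np.int32(5), np.int32(6), np.int32(18)) mid (0.9, 74.2) top (0.3, 85.1) bot (1.3, 63.9)
scene0 (np.int32(352), np.int32(182), np.int32(2), np.int32(14), np.int32(15)) mid (23.1, 37.5) top (21.4, 64.4) bot (24.6, 12.8)
s7 (np.int32(345), np.int32(162), np.int32(4), np.int32(6), np.int32(21)) mid (0.6, 117.5) top (0.2, 126.2) bot (1.2, 106.3)
s7 (np.int32(344), np.int32(174), np.int32(4), np.int32(6), np.int32(16)) mid (0.8, 73.7) top (0.3, 85.1) bot (1.3, 63.9)
s7 (np.int32(352), np.int32(182), np.int32(2), np.int32(14), np.int32(15)) mid (23.1, 37.5) top (21.4, 64.4) bot (24.6, 12.8)
206 [104, 101, 101, 102, 104, 105, 104, 106, 107, 111, 112, 110, 107, 108, 107,
[... 337 characters left out ...]
, 159, 158]
218 [157, 157, 155, 154, 153, 148, 145, 132, 110, 99, 97, 97, 98, 96, 97, 98] [89, 89, 90, 92, 97, 116, 138, 142, 142, 146, 152, 154, 153, 152]
222 [155, 156, 156, 154, 153, 154, 156, 154, 140, 111, 100, 100, 99, 101, 101, 100] [98, 97, 100, 106, 127, 149, 155, 156, 156, 155, 152, 150, 150, 149]
cap [80, 79, 80, 79, 79, 80, 86, 95, 101, 103, 103, 103, 103, 104] [101, 101, 101, 100, 100, 99, 94, 80, 72, 71, 73, 72, 74, 73]
col292 [100, 101, 100, 100, 102, 102, 102, 102, 103, 105, 106, 106, 106, 106, 106, 107, 111, 113, 108, 95, 83, 80, 79, 79, 79, 80, 82, 90, 99, 111, 121, 114, 111, 113, 113, 107, 103, 101, 100, 104, 108, 111, 110, 110, 107, 104]
[0.55915815 0.27770688 0.39138467]
```

Sight and touch agree on the slot edge: 195 mm. I'll keep feeling downward.

Emit:
{"op": "step_arm", "data": {"increments": [{"delta_pos": [0, 0, 0.1], "dr": [0, 0, 0], "fingers": 1}, {"delta_pos": [0, 0, 0.2], "dr": [0, 0, 0], "fingers": 1}, {"delta_pos": [0, 0, 0.3], "dr": [0, 0, 0], "fingers": 1}, {"delta_pos": [0, 0, 0.3], "dr": [0, 0, 0], "fingers": 1}, {"delta_pos": [0, 0, 0.3], "dr": [0, 0, 0], "fingers": 1}]}}

```text
time: 27.68
tool_pos: [0.5808, 0.2041, 0.2027]
tool_rot: [3.142, 0.0, 1.854]
contact_force: [-0.6, -0.2, -0.8]
opening: 0.0007
grip_force: 0.0
```

Emit:
{"op": "step_arm", "data": {"increments": [{"delta_pos": [0, 0, 0.1], "dr": [0, 0, 0], "fingers": 1}, {"delta_pos": [0, 0, 0.2], "dr": [0, 0, 0], "fingers": 1}, {"delta_pos": [0, 0, 0.3], "dr": [0, 0, 0], "fingers": 1}, {"delta_pos": [0, 0, 0.3], "dr": [0, 0, 0], "fingers": 1}, {"delta_pos": [0, 0, 0.3], "dr": [0, 0, 0], "fingers": 1}]}}

```text
time: 28.3
tool_pos: [0.5808, 0.2041, 0.1997]
tool_rot: [3.141, 0.0, 1.854]
contact_force: [-0.3, 0.9, -0.1]
opening: 0.0006
grip_force: 0.0
```

Run:
```python
from h import *
s=robot.observe(); print(s["tool_pos"],s["contact_force"],s["torque"],s["joint_efforts"].round(2) if hasattr(s["joint_efforts"],"round") else s["joint_efforts"])
w=viewer.read_camera("wrist")[:,:,::-1]; b=viewer.read_camera("scene")[:,:,::-1]; cv2.imwrite("pics/w9.png",w); cv2.imwrite("pics/s9.png",b)
g=lambda n:cv2.cvtColor(cv2.imread(f"pics/{n}.png"),cv2.COLOR_BGR2GRAY).astype(int)
s8,s9,w9=g("s8"),g("s9"),g("w9")
print("pin");print(s9[115:126,348:357])
d=s9-s8; ys,xs=np.where(abs(d[130:192,312:360])>25); print("moved px below",len(ys), (ys.min()+130,ys.max()+130,xs.min()+312,xs.max()+312) if len(ys) else "")
for r in range(196,250,4): print(r,w9[r,284:354:3].tolist())
print("s9 bar region");print(s9[136:150,336:356])
print("s7 bar region");print(g("s7")[136:150,336:356])
```

```text
[0.58082586 0.20409519 0.19972193] [-0.25620472  0.88600575 -0.14682977] [-0.01670922 -0.11393202 -0.00363185] [-0.000e+00 -5.257e+01 -2.538e+01  8.000e-02  4.000e-02  0.000e+00]
pin
[[ 41  40  42  41  40  39  50  62  44]
 [ 35  41  43  42  39  44  58  59  49]
 [ 40  42  37  40  43  41  44  47  67]
 [ 45  35  38  39  42  37  27 102 208]
 [ 89  87  65  42  43  28  42 109 201]
 [ 84  86  88  87  83  70  77 130 205]
 [ 85  86  84  90  87  73  75  98 148]
 [ 84  86  86  84  81  73  76  97 117]
 [ 84  86  86  82  79  74  82 111 117]
 [ 86  85  83  86  78  71  81 113 122]
 [ 81  83  86  84  78  72  85 121 119]]
moved px below 18 (np.int64(130), np.int64(142), np.int64(337), np.int64(349))
196 [103, 102, 102, 101, 100, 100, 101, 100, 100, 100, 101, 101, 101, 100, 102, 109, 103, 100, 100, 101, 100, 99, 100, 100]
200 [103, 104, 103, 103, 102, 103, 102, 102, 102, 102, 101, 101, 101, 101, 103, 101, 101, 101, 101, 101, 101, 101, 101, 102]
204 [102, 104, 106, 105, 104, 104, 104, 105, 102, 102, 101, 102, 101, 101, 102, 100, 104, 105, 105, 102, 104, 105, 105, 105]
208 [104, 105, 105, 105, 103, 103,
[... 2934 characters left out ...]
  79  68
   70  70]
 [ 91  78  60  61  92 136 132 132 133 140 126  59  66  68  70  73  77  67
   71  70]
 [ 90  76  53  83 145 134 130 134 136 137  66  64  64  67  70  66  69  66
   77  71]
 [ 92  77  70 118 136 129 133 136 132  95  62  67  66  71  68  70  70  69
   69  73]
 [ 87  75  94 137 134 133 135 139 136  58  67  68  67  67  70  71  70  68
   73  68]
 [ 82  89 140 131 133 130 141 139  72  60  69  66  69  72  68  69  71  64
   74  69]
 [ 94 123 136 131 132 134 136 103  60  66  67  65  67  70  69  69  66  66
   71  70]
 [105 133 133 132 135 144 145  60  61  65  69  74  71  69  73  69  68  66
   72  69]
 [141 134 130 135 139 141  72  64  68  67  73  76  67  66  69  69  70  70
   72  70]]
```

Run:
```python
from h import *
yaw=1.8545;u=np.array([np.cos(yaw),np.sin(yaw),0]); n=np.array([np.sin(yaw),-np.cos(yaw),0]);O=np.array([.5954,.154,0])+.0763*u
S=viewer.camera_params("scene"); s=robot.observe(); t=np.array(s["tool_pos"])
print("tcp",proj(t,S),"tip corners",[proj(t+u*a+n*b,S).round(1).tolist() for a in(-.0095,.0095) for b in(-.012,.012)])
for z0 in(.183,.187,.192):
    for x in(-6,-24,-75): print(z0,x,[proj(O+u*x/1000+n*y+[0,0,z0+.022],S).round(1).tolist() for y in(-.007,.007)])
g=cv2.cvtColor(cv2.imread("pics/s9.png"),cv2.COLOR_BGR2GRAY).astype(int); g8=cv2.cvtColor(cv2.imread("pics/s8.png"),cv2.COLOR_BGR2GRAY).astype(int)
print(g[122:146,334:356]);print(g8[122:146,334:356])
```

```text
tcp [344.1306155  143.65257966] tip corners [[337.9, 144.6], [347.4, 147.2], [341.0, 140.2], [350.3, 142.7]]
0.183 -6 [[344.4, 136.9], [349.8, 138.4]]
0.183 -24 [[341.5, 141.1], [347.0, 142.6]]
0.183 -75 [[333.0, 153.5], [338.6, 155.1]]
0.187 -6 [[344.4, 135.5], [349.9, 137.0]]
0.187 -24 [[341.6, 139.7], [347.1, 141.2]]
0.187 -75 [[333.0, 152.1], [338.7, 153.7]]
0.192 -6 [[344.5, 133.8], [350.0, 135.3]]
0.192 -24 [[341.6, 138.0], [347.2, 139.5]]
0.192 -75 [[333.0, 150.4], [338.8, 152.0]]
[[205 199 181  85  93  97  96  86  81  68  36  67  89  84  84  86  86  84
   81  73  76  97]
 [207 198 184  84  92  98  97  95  81  64  41  64  89  86  84  86  86  82
   79  74  82 111]
 [206 194 182  86  94  95  98 100  94  43  40  62  88  86  86  85  83  86
   78  71  81 113]
 [208 196 185  85  93  96  98 102  95  51  38  70  99  82  81  83  86  84
   78  72  85 121]
 [201 197 187  91  89 100  97  99  94  55  47  86 104  94  84  82  85  83
   76  75  92 123]
 [208 199 187  94  92  96  97  98  95  51  45  88 101  97  97  97  98  97
   71  72  94 124]
 [201 199 187 105  91  97  98 100  95  49  44  89
[... 3158 characters left out ...]
7 137 140 146 147  65  77  67
   70  69  74  72]
 [ 99  96  93  91  60  61  63  78 106 139 137 133 138 138 109  62  78  76
   70  69  75  72]
 [ 97  95  96  90  64  63  59  99 151 134 133 139 145 140  62  64  69  74
   78  66  69  69]
 [ 94  96  90  89  60  62  73 135 145 141 141 145 136  80  60  69  70  73
   79  69  73  70]
 [ 97  96  93  81  60  60  70  86  83  86  82  99 135  59  64  66  69  71
   74  68  72  71]
 [ 95  92  93  80  59  70  90  87  82  85  83  83  72  64  67  69  71  71
   71  62  72  71]
 [ 95  96  91  81  65  80  85  86  85  82  83  70  63  68  66  69  71  68
   72  70  73  72]
 [ 93  94  91  81  73  89  84  89  85  86  79  64  67  68  71  71  71  69
   69  68  71  71]]
```

In the scene view the shut fingertips sit about 18 mm above the reported TCP. That means the first grip only held the bar's top edge, which is why it slipped. The bar is still a few mm below the tips, so I'll keep descending.

Emit:
{"op": "step_arm", "data": {"increments": [{"delta_pos": [0, 0, 0.1], "dr": [0, 0, 0], "fingers": 1}, {"delta_pos": [0, 0, 0.2], "dr": [0, 0, 0], "fingers": 1}, {"delta_pos": [0, 0, 0.3], "dr": [0, 0, 0], "fingers": 1}, {"delta_pos": [0, 0, 0.3], "dr": [0, 0, 0], "fingers": 1}, {"delta_pos": [0, 0, 0.3], "dr": [0, 0, 0], "fingers": 1}]}}

```text
time: 29.02
tool_pos: [0.5808, 0.2041, 0.1967]
tool_rot: [3.142, 0.0, 1.854]
contact_force: [-0.1, -0.4, -1.0]
opening: 0.0006
grip_force: 0.0
```

Emit:
{"op": "step_arm", "data": {"increments": [{"delta_pos": [0, 0, 0.1], "dr": [0, 0, 0], "fingers": 1}, {"delta_pos": [0, 0, 0.2], "dr": [0, 0, 0], "fingers": 1}, {"delta_pos": [0, 0, 0.3], "dr": [0, 0, 0], "fingers": 1}, {"delta_pos": [0, 0, 0.3], "dr": [0, 0, 0], "fingers": 1}, {"delta_pos": [0, 0, 0.3], "dr": [0, 0, 0], "fingers": 1}]}}

```text
time: 29.65
tool_pos: [0.5808, 0.2041, 0.1937]
tool_rot: [3.142, 0.0, 1.854]
contact_force: [0.4, -0.6, -0.2]
opening: 0.0003
grip_force: 0.0
```

Emit:
{"op": "step_arm", "data": {"increments": [{"delta_pos": [0, 0, 0.08], "dr": [0, 0, 0], "fingers": 1}, {"delta_pos": [0, 0, 0.16], "dr": [0, 0, 0], "fingers": 1}, {"delta_pos": [0, 0, 0.24], "dr": [0, 0, 0], "fingers": 1}, {"delta_pos": [0, 0, 0.3], "dr": [0, 0, 0], "fingers": 1}, {"delta_pos": [0, 0, 0.3], "dr": [0, 0, 0], "fingers": 1}]}}

```text
time: 30.28
tool_pos: [0.5808, 0.2041, 0.1906]
tool_rot: [-3.141, 0.0, 1.855]
contact_force: [0.2, -0.6, -0.2]
opening: 0.0004
grip_force: 0.0
```

Emit:
{"op": "step_arm", "data": {"increments": [{"delta_pos": [0, 0, 0.08], "dr": [0, 0, 0], "fingers": 1}, {"delta_pos": [0, 0, 0.16], "dr": [0, 0, 0], "fingers": 1}, {"delta_pos": [0, 0, 0.24], "dr": [0, 0, 0], "fingers": 1}, {"delta_pos": [0, 0, 0.3], "dr": [0, 0, 0], "fingers": 1}, {"delta_pos": [0, 0, 0.3], "dr": [0, 0, 0], "fingers": 1}]}}

```text
time: 30.9
tool_pos: [0.5808, 0.2041, 0.1876]
tool_rot: [-3.142, 0.0, 1.854]
contact_force: [-0.9, -0.3, 0.1]
opening: 0.0
grip_force: 0.0
```

Run:
```python
from h import *
b=viewer.read_camera("scene")[:,:,::-1]; cv2.imwrite("pics/s10.png",b); g=cv2.cvtColor(b,cv2.COLOR_BGR2GRAY).astype(int)
print(g[132:152,334:356])
S=viewer.camera_params("scene");print(proj(np.array(robot.observe()["tool_pos"]),S))
P=viewer.camera_params("wrist")
# where do the fingertips appear with TCP in wrist camera
print("wrist tcp px",proj(np.array(robot.observe()["tool_pos"]),P))
w=viewer.read_camera("wrist")[:,:,::-1]; cv2.imwrite("pics/w10.png",w); h=cv2.cvtColor(w,cv2.COLOR_BGR2GRAY).astype(int)
for r in range(200,300,6): print(r,h[r,284:354:3].tolist())
```

```text
[[136 143 146  87  95  95  97 100  95  35  55 105  97  97  98 100  98  84
   73  78  72  67]
 [130 139 139  92  95  96  98 100  98  38  53 103  98  96  96  99  97  83
   76  77  70  69]
 [129 136 137 101  95 101  99  99  91  29  54 101  99  96  97  98  93  78
   75  73  70  71]
 [132 134 139 108  97  97  97 101  86  30  60 104  99  98  96 102 100  74
   74  70  67  72]
 [130 134 128 118  95 100 100 100  90  34  61 102 100  99  96  99 100  72
   76  71  71  70]
 [127 119 116 102  73 101 101 102  89  35  57 105 101  98  97  97  95  70
   68  66  70  72]
 [110 104 101  86  63  85 104 100  89  34  60 102  98  96 101 101  88  71
   71  67  71  68]
 [100 103  94  86  58  66  85 101  76  38  62 103 102 101  98  80  69  68
   68  67  70  69]
 [ 92  93  91  90  60  61  62  92  70  33  61 106 101  80  67  67  66  70
   70  69  70  74]
 [ 94  95  93  89  58  59  65  88  82  69  91  94  83  64  63  63  71  72
   71  65  71  70]
 [ 98  96  89  81  62  63  71  85  81  70  69  73  71  64  67  66  70  66
   69  70  75  68]
 [ 96  93  89  80  59  68  89  83  80  86  87  82  64  65  64  64  66  70
   
[... 1989 characters left out ...]
, 42, 40, 40, 39, 39, 38, 38, 41, 93, 52, 38, 53, 37, 89, 57, 38, 39, 40, 39, 39, 40, 39, 41]
266 [40, 38, 40, 37, 39, 38, 37, 37, 38, 88, 47, 37, 45, 37, 81, 53, 37, 39, 37, 38, 38, 37, 38, 39]
272 [39, 37, 37, 37, 36, 36, 38, 35, 42, 70, 39, 36, 47, 32, 58, 68, 37, 35, 35, 37, 37, 37, 37, 38]
278 [35, 38, 37, 36, 36, 36, 37, 36, 51, 82, 40, 37, 47, 33, 51, 51, 36, 36, 36, 34, 35, 37, 36, 36]
284 [44, 43, 42, 44, 44, 43, 43, 42, 60, 88, 54, 54, 54, 53, 53, 59, 42, 40, 43, 42, 42, 42, 42, 42]
290 [39, 38, 40, 41, 40, 40, 40, 41, 61, 90, 60, 63, 63, 56, 63, 92, 41, 39, 40, 41, 41, 41, 41, 41]
296 [35, 36, 39, 38, 38, 39, 39, 38, 79, 90, 62, 65, 66, 43, 65, 107, 41, 38, 38, 37, 38, 39, 38, 38]
```

Emit:
{"op": "step_arm", "data": {"increments": [{"delta_pos": [0, 0, 0.08], "dr": [0, 0, 0], "fingers": 1}, {"delta_pos": [0, 0, 0.16], "dr": [0, 0, 0], "fingers": 1}, {"delta_pos": [0, 0, 0.24], "dr": [0, 0, 0], "fingers": 1}, {"delta_pos": [0, 0, 0.3], "dr": [0, 0, 0], "fingers": 1}, {"delta_pos": [0, 0, 0.3], "dr": [0, 0, 0], "fingers": 1}]}}

```text
time: 31.62
tool_pos: [0.5808, 0.204, 0.1846]
tool_rot: [-3.141, 0.0, 1.854]
contact_force: [-0.6, 0.9, -1.1]
opening: 0.0004
grip_force: 0.0
```

Emit:
{"op": "step_arm", "data": {"increments": [{"delta_pos": [0, 0, 0.08], "dr": [0, 0, 0], "fingers": 1}, {"delta_pos": [0, 0, 0.16], "dr": [0, 0, 0], "fingers": 1}, {"delta_pos": [0, 0, 0.24], "dr": [0, 0, 0], "fingers": 1}, {"delta_pos": [0, 0, 0.3], "dr": [0, 0, 0], "fingers": 1}, {"delta_pos": [0, 0, 0.3], "dr": [0, 0, 0], "fingers": 1}]}}

```text
time: 32.25
tool_pos: [0.5812, 0.2041, 0.1831]
tool_rot: [3.14, 0.0, 1.855]
contact_force: [-1.9, -1.8, 7.7]
opening: 0.0
grip_force: 3.7
```

Contact at 7.7 N. Now pressing down, expecting about 9 mm of travel before it is home.

Emit:
{"op": "step_arm", "data": {"increments": [{"delta_pos": [0, 0, 0.05], "dr": [0, 0, 0], "fingers": 1}, {"delta_pos": [0, 0, 0.1], "dr": [0, 0, 0], "fingers": 1}, {"delta_pos": [0, 0, 0.15], "dr": [0, 0, 0], "fingers": 1}, {"delta_pos": [0, 0, 0.2], "dr": [0, 0, 0], "fingers": 1}, {"delta_pos": [0, 0, 0.2], "dr": [0, 0, 0], "fingers": 1}]}}

```text
time: 32.88
tool_pos: [0.5818, 0.2042, 0.1826]
tool_rot: [3.137, 0.001, 1.854]
contact_force: [-2.7, -0.9, 13.5]
opening: 0.0008
grip_force: 6.9
```

Run:
```python
from h import *
yaw=1.8545;u=np.array([np.cos(yaw),np.sin(yaw),0]); n=np.array([np.sin(yaw),-np.cos(yaw),0]);O=np.array([.5954,.154,0])+.0763*u-.0005*n
S=viewer.camera_params("scene")
for z0 in(.183,.192):
  for t in(0,3,6):
    a=np.radians(t); f=lambda x,y,z:proj(O+(u*(x*np.cos(a)-z*np.sin(a))+n*y+np.array([0,0,x*np.sin(a)+z*np.cos(a)]))/1000+[0,0,z0],S).round(1).tolist()
    print(z0,t,"endBL",f(-150,-7,0),"endTL",f(-150,-7,36),"endTR",f(-150,7,36),"barnearL",f(-6,-7,22),"barnearR",f(-6,7,22),"plateTopL/R",f(-6,-15,26),f(-6,15,26),"plateBot",f(-6,15,-56))
s=robot.observe();print(s["contact_force"],s["torque"],s["tool_pos"])
g=lambda nm:cv2.cvtColor(cv2.imread(f"pics/{nm}.png"),cv2.COLOR_BGR2GRAY).astype(int)
b=viewer.read_camera("scene")[:,:,::-1];cv2.imwrite("pics/s11.png",b)
a,c=g("s7"),g("s11"); print("end face now");print(c[166:186,314:330]); print("s7 plate");print(a[128:166,340:358])
```

```text
0.183 0 endBL [319.0, 181.0] endTL [318.9, 168.6] endTR [324.9, 170.4] barnearL [344.2, 136.9] barnearR [349.6, 138.3] plateTopL/R [341.1, 134.7] [352.8, 137.8] plateBot [351.0, 164.1]
0.183 3 endBL [319.1, 183.5] endTL [318.6, 171.9] endTR [324.6, 173.7] barnearL [344.0, 137.2] barnearR [349.4, 138.7] plateTopL/R [340.9, 135.1] [352.6, 138.2] plateBot [351.4, 163.5]
0.183 6 endBL [319.2, 185.9] endTL [318.4, 175.0] endTR [324.3, 176.8] barnearL [343.8, 137.6] barnearR [349.2, 139.1] plateTopL/R [340.7, 135.6] [352.4, 138.6] plateBot [351.8, 162.9]
0.192 0 endBL [319.0, 178.0] endTL [318.9, 165.4] endTR [324.9, 167.2] barnearL [344.3, 133.8] barnearR [349.8, 135.2] plateTopL/R [341.3, 131.6] [353.1, 134.6] plateBot [351.2, 161.4]
0.192 3 endBL [319.1, 180.5] endTL [318.6, 168.7] endTR [324.6, 170.5] barnearL [344.1, 134.2] barnearR [349.6, 135.6] plateTopL/R [341.0, 132.0] [352.9, 135.1] plateBot [351.6, 160.8]
0.192 6 endBL [319.2, 183.0] endTL [318.3, 171.9] endTR [324.3, 173.7] barnearL [343.9, 134.6] barnearR [349.4, 136.0] plateTopL/R [340.8, 132.5] [352.6, 135.5] plateBot [352.
[... 3634 characters left out ...]
 72  69  74  64  62  62]
 [ 68  69  79  79  69  65  66  68  71  71  72  78  70  67  68  68  60  58]
 [ 69  77  78  80  75  66  64  62  71  71  70  69  73  71  69  62  59  63]
 [ 74  79  76  77  76  74  63  64  69  69  67  68  71  67  69  64  66  60]
 [ 80  76  80  78  78  80  78  78  68  68  66  68  68  69  67  61  66  63]
 [ 79  76  78  75  68  67  76  76  78  78  70  77  70  71  65  61  59  59]
 [ 80  75  80  79  72  62  61  56  56  66  75  74  72  71  67  62  59  64]
 [ 83  79  76  75  72  61  59  57  59  67  72  71  69  69  65  62  61  61]
 [ 77  81  76  76  68  55  60  60  59  71  77  70  77  69  70  59  57  61]
 [ 80  77  78  78  72  58  57  56  58  69  77  77  79  78  71  69  66  64]]
```

Run:
```python
from h import *
yaw=1.8545;u=np.array([np.cos(yaw),np.sin(yaw),0])
P=dict(np.load("w7.npz")); x=lambda r,z:u@onz("",(318,r),z,P)*1000
for z in (.209,.2135,.218): print(z,"rear of plate rel. strip",x(87.7,z)-x(81.8,.232),"front",x(96,z)-x(81.8,.232))
P=dict(np.load("w3.npz"));zp=P["tp"][2]+.0326
print("w3 gap",x(96.0,zp)-x(36.4,.232))
```

```text
0.209 rear of plate rel. strip -3.527756808738296 front -9.64425767095549
0.2135 rear of plate rel. strip -3.6105199749887547 front -9.629647252217929
0.218 rear of plate rel. strip -3.6932831412391707 front -9.615036833480367
w3 gap -36.1795314418038
```

Pressing with the fingertips takes 13.5 N and the bracket barely moves. It droops about 2.5°, so it binds. I'll regrip the bar properly: deeper, and nearer the plate.

Emit:
{"op": "step_arm", "data": {"increments": [{"delta_pos": [0, 0, -0.5], "dr": [0, 0, 0], "fingers": 1}, {"delta_pos": [0, 0, -1.5], "dr": [0, 0, 0], "fingers": 1}, {"delta_pos": [-1.5, 0, -2.5], "dr": [0, 0, 0], "fingers": 0}, {"delta_pos": [-2.4, 0, -2.5], "dr": [0, 0, 0], "fingers": 0}, {"delta_pos": [-2.4, 0, -2.5], "dr": [0, 0, 0], "fingers": 0}], "newtons": 30}}

```text
time: 33.55
tool_pos: [0.5877, 0.1798, 0.2044]
tool_rot: [-3.141, 0.0, 1.853]
contact_force: [-0.1, -0.4, -0.0]
opening: 0.0259
grip_force: 0.0
```

Emit:
{"op": "step_arm", "data": {"increments": [{"delta_pos": [0, 0, 0], "dr": [0, 0, 0], "fingers": 0}, {"delta_pos": [0, 0, 0], "dr": [0, 0, 0], "fingers": 0}, {"delta_pos": [0, 0, 0], "dr": [0, 0, 0], "fingers": 0}, {"delta_pos": [0, 0, 1], "dr": [0, 0, 0], "fingers": 0}, {"delta_pos": [0, 0, 2], "dr": [0, 0, 0], "fingers": 0}]}}

```text
time: 34.17
tool_pos: [0.5873, 0.1811, 0.1837]
tool_rot: [-3.141, 0.0, 1.855]
contact_force: [0.0, -0.4, -0.8]
opening: 0.0457
grip_force: 0.0
```

Emit:
{"op": "step_arm", "data": {"increments": [{"delta_pos": [0, 0, 1], "dr": [0, 0, 0], "fingers": 0}, {"delta_pos": [0, 0, 2], "dr": [0, 0, 0], "fingers": 0}, {"delta_pos": [0, 0, 2.7], "dr": [0, 0, 0], "fingers": 0}, {"delta_pos": [0, 0, 3.2], "dr": [0, 0, 0], "fingers": 0}, {"delta_pos": [0, 0, 3.2], "dr": [0, 0, 0], "fingers": 0}]}}

```text
time: 34.8
tool_pos: [0.5874, 0.181, 0.1524]
tool_rot: [-3.141, 0.0, 1.854]
contact_force: [-0.1, 0.6, 1.2]
opening: 0.046
grip_force: 0.0
```

Emit:
{"op": "step_arm", "data": {"increments": [{"delta_pos": [0, 0, 0], "dr": [0, 0, 0], "fingers": 0.6}, {"delta_pos": [0, 0, 0], "dr": [0, 0, 0], "fingers": 0.75}, {"delta_pos": [0, 0, 0], "dr": [0, 0, 0], "fingers": 1}, {"delta_pos": [0, 0, 0], "dr": [0, 0, 0], "fingers": 1}, {"delta_pos": [0, 0, 0], "dr": [0, 0, 0], "fingers": 1}], "newtons": 40}}

```text
time: 35.42
tool_pos: [0.5876, 0.181, 0.1528]
tool_rot: [3.141, 0.0, 1.854]
contact_force: [-0.1, 0.5, 1.0]
opening: 0.0137
grip_force: 40.0
```

Run:
```python
from h import *
s=robot.observe(); print(s["tool_pos"],s["tool_rot"],s["contact_force"],s["torque"],s["opening"],s["grip_force"])
b=viewer.read_camera("scene")[:,:,::-1];cv2.imwrite("pics/s12.png",b); c=cv2.cvtColor(b,cv2.COLOR_BGR2GRAY).astype(int); print(c[113:128,346:358]); print(c[166:186,314:328])
```

```text
[0.58760097 0.18102664 0.15284762] [3.14132985e+00 1.51097166e-04 1.85440741e+00] [-0.11559501  0.54808258  0.98006346] [-0.04301005 -0.04498036 -0.0356854 ] 0.013727998370659958 39.99844193458557
[[ 79  47  28  33  34  63  86  84 118 156 187 185]
 [ 90  43  34  33  40  69  88  54  48  54  65  80]
 [ 86  43  37  35  29  43  60  46  44  42  40  42]
 [ 83  35  35  36  40  36  49  48  49  36  36  35]
 [ 85  34  31  41  43  49  48  48  36  40  40  38]
 [ 81  31  33  35  43  52  50  42  36  38  36  36]
 [ 75  40  68  46  47  46  44  32  38  38  39  37]
 [ 81  71  61  53  52  51  39  34  45  70  69  67]
 [ 71  47  39  40  50  42  39  45  69  68  68  65]
 [ 71  33  37  40  45  36  42  55  71  69  65  71]
 [ 63  32  39  40  38  37  38  42  45  46  64  60]
 [ 44  35  38  42  38  39  36  42  34  38  37  42]
 [ 41  42  36  45  45  44  42  41  41  36  38  36]
 [ 44  44  45  42  42  43  42  57  52  52  53  43]
 [ 42  39  41  42  43  43  46  49  53  53  55  53]]
[[194 184 112 112 114 113 114 116 117 118 116  96  84  85]
 [185 111 112 108 113 115 114 112 113 115  99  88  84  88]
 [106 105 115 115 1
[... 343 characters left out ...]
3 181 187 183  88  72  76  78  80  76  70  69  68]
 [186 188 184 187 184 113  70  77  77  80  80  68  70  66]
 [188 187 185 190 188 117  74  86  84  78  79  66  65  66]
 [183 179 183 188 186 114  70  77  81  78  83  72  65  67]
 [183 178 178 187 184 146  68  79  80  77  74  67  66  64]
 [188 186 187 185 189 147  67  74  77  75  75  68  68  66]
 [185 183 180 183 184 146  64  74  77  79  76  66  67  70]
 [181 182 181 181 177 146  65  75  82  81  77  68  68  74]
 [179 181 183 184 187 173  77  74  78  80  76  67  69  74]
 [182 181 181 187 189 197 188  65  75  77  76  68  77  77]
 [182 184 183 187 193 188  94  67  76  75  76  70  75  75]
 [184 185 188 193 196 150  64  72  73  76  76  76  76  76]]
```

The opening now reads 13.7 mm, so this is a proper full-depth grip. I'll level the bracket and push down slowly.

Emit:
{"op": "step_arm", "data": {"increments": [{"delta_pos": [0.05, 0, 0], "dr": [0, -0.6, 0], "fingers": 1}, {"delta_pos": [0.1, 0, 0], "dr": [0, -1.2, 0], "fingers": 1}, {"delta_pos": [0.15, 0, 0], "dr": [0, -1.8, 0], "fingers": 1}, {"delta_pos": [0.2, 0, 0], "dr": [0, -2.4, 0], "fingers": 1}, {"delta_pos": [0.2, 0, 0], "dr": [0, -2.4, 0], "fingers": 1}]}}

```text
time: 36.1
tool_pos: [0.5875, 0.1819, 0.1531]
tool_rot: [3.141, 0.045, 1.854]
contact_force: [1.1, -6.6, 4.1]
opening: 0.0137
grip_force: 40.0
```

Emit:
{"op": "step_arm", "data": {"increments": [{"delta_pos": [0, 0, 0.05], "dr": [0, 0, 0], "fingers": 1}, {"delta_pos": [0, 0, 0.1], "dr": [0, 0, 0], "fingers": 1}, {"delta_pos": [0, 0, 0.15], "dr": [0, 0, 0], "fingers": 1}, {"delta_pos": [0, 0, 0.2], "dr": [0, 0, 0], "fingers": 1}, {"delta_pos": [0, 0, 0.2], "dr": [0, 0, 0], "fingers": 1}]}}

```text
time: 36.72
tool_pos: [0.5875, 0.1819, 0.1512]
tool_rot: [3.141, 0.044, 1.854]
contact_force: [0.9, -6.2, 4.0]
opening: 0.014
grip_force: 40.0
```

```bash
python3 -c "
from h import *
s=robot.observe(); print(s['tool_pos'],s['tool_rot'],s['contact_force'],s['torque'],s['opening'])"
```

```text
[0.58751658 0.18185477 0.15123635] [3.14076097 0.04427111 1.85418343] [ 0.85631134 -6.24732679  3.99056383] [-0.94333138 -0.1678334   0.05335109] 0.013983430460488968
```

Emit:
{"op": "step_arm", "data": {"increments": [{"delta_pos": [-0.03, 0, 0.06], "dr": [0, 0, 0], "fingers": 1}, {"delta_pos": [-0.05, 0, 0.12], "dr": [0, 0, 0], "fingers": 1}, {"delta_pos": [-0.05, 0, 0.18], "dr": [0, 0, 0], "fingers": 1}, {"delta_pos": [-0.05, 0, 0.24], "dr": [0, 0, 0], "fingers": 1}, {"delta_pos": [-0.05, 0, 0.3], "dr": [0, 0, 0], "fingers": 1}]}}

```text
time: 37.35
tool_pos: [0.5875, 0.1817, 0.1481]
tool_rot: [3.141, 0.043, 1.854]
contact_force: [0.7, -5.6, 4.2]
opening: 0.0138
grip_force: 40.0
```

Emit:
{"op": "step_arm", "data": {"increments": [{"delta_pos": [0, 0, 0.05], "dr": [0, 0, 0], "fingers": 1}, {"delta_pos": [0, 0, 0.1], "dr": [0, 0, 0], "fingers": 1}, {"delta_pos": [0, 0, 0.15], "dr": [0, 0, 0], "fingers": 1}, {"delta_pos": [0, 0, 0.2], "dr": [0, 0, 0], "fingers": 1}, {"delta_pos": [0, 0, 0.2], "dr": [0, 0, 0], "fingers": 1}]}}

```text
time: 37.98
tool_pos: [0.5876, 0.1817, 0.1467]
tool_rot: [3.14, 0.043, 1.854]
contact_force: [-0.3, -5.5, 7.6]
opening: 0.0138
grip_force: 40.0
```

Emit:
{"op": "step_arm", "data": {"increments": [{"delta_pos": [0, 0, 0.05], "dr": [0, 0, 0], "fingers": 1}, {"delta_pos": [0, 0, 0.1], "dr": [0, 0, 0], "fingers": 1}, {"delta_pos": [0, 0, 0.15], "dr": [0, 0, 0], "fingers": 1}, {"delta_pos": [0, 0, 0.2], "dr": [0, 0, 0], "fingers": 1}, {"delta_pos": [0, 0, 0.2], "dr": [0, 0, 0], "fingers": 1}]}}

```text
time: 38.6
tool_pos: [0.588, 0.1815, 0.1464]
tool_rot: [3.139, 0.044, 1.854]
contact_force: [-2.1, -6.8, 16.2]
opening: 0.0136
grip_force: 40.0
```

Run:
```python
from h import *
s=robot.observe(); print(s['tool_pos'],s['tool_rot'],s['contact_force'],s['torque'],s['opening'])
b=viewer.read_camera("scene")[:,:,::-1];cv2.imwrite("pics/s13.png",b)
w=viewer.read_camera("wrist")[:,:,::-1];cv2.imwrite("pics/w13.png",w); h=cv2.cvtColor(w,cv2.COLOR_BGR2GRAY).astype(int)
P=viewer.camera_params("wrist");yaw=1.8545;u=np.array([np.cos(yaw),np.sin(yaw),0]);O=np.array([.5954,.154,0])+.0763*u
for x in (0,10,20,25): print("pin x",x,proj(O+u*x/1000+[0,0,.232],P).round(1))
for r in range(40,150,5): print(r,h[r,280:360:4].tolist())
```

```text
[0.58800754 0.18147088 0.1463739 ] [3.13852107 0.04389136 1.85426476] [-2.10137162 -6.75229292 16.2219232 ] [-0.87912174  0.54865928  0.05372879] 0.01358912619386897
pin x 0 [319.  210.7]
pin x 10 [319.  177.8]
pin x 20 [319.  142.8]
pin x 25 [319.  124.4]
40 [56, 57, 57, 57, 57, 58, 57, 57, 58, 57, 53, 52, 52, 50, 52, 52, 52, 50, 52, 52]
45 [59, 59, 58, 59, 58, 58, 58, 58, 56, 52, 53, 52, 52, 54, 54, 52, 53, 52, 53, 53]
50 [60, 59, 59, 59, 60, 60, 60, 54, 54, 53, 55, 53, 54, 54, 53, 53, 53, 53, 54, 53]
55 [58, 58, 59, 57, 58, 57, 54, 54, 53, 52, 52, 53, 53, 53, 53, 52, 52, 53, 51, 52]
60 [61, 62, 62, 62, 58, 56, 55, 55, 55, 56, 56, 56, 55, 56, 56, 55, 55, 54, 55, 54]
65 [85, 83, 85, 78, 78, 76, 75, 73, 79, 83, 83, 81, 80, 79, 78, 79, 79, 76, 74, 74]
70 [86, 84, 86, 86, 78, 76, 74, 74, 78, 82, 83, 81, 79, 80, 78, 77, 80, 77, 76, 72]
75 [85, 84, 85, 82, 78, 77, 75, 74, 79, 83, 83, 81, 80, 79, 79, 79, 79, 78, 75, 73]
80 [83, 83, 84, 75, 77, 75, 75, 72, 78, 81, 82, 79, 78, 78, 77, 78, 77, 76, 73, 72]
85 [56, 56, 55, 56, 56, 56, 57, 56, 55, 56, 55, 57, 54, 55, 55, 55, 56, 53, 52, 54]
90 
[... 480 characters left out ...]
9, 99, 99, 98, 98, 100, 99]
115 [113, 113, 112, 112, 113, 112, 107, 57, 59, 54, 53, 54, 68, 100, 101, 101, 100, 100, 101, 100]
120 [114, 115, 114, 115, 114, 113, 69, 59, 59, 56, 53, 54, 55, 98, 102, 102, 102, 102, 101, 100]
125 [111, 111, 111, 111, 111, 110, 59, 59, 54, 55, 54, 55, 54, 80, 99, 99, 98, 99, 99, 99]
130 [114, 112, 114, 111, 102, 102, 63, 55, 54, 54, 53, 55, 55, 91, 100, 100, 100, 100, 101, 100]
135 [114, 113, 114, 103, 101, 102, 88, 54, 56, 55, 53, 56, 56, 67, 101, 102, 101, 101, 101, 101]
140 [111, 112, 106, 100, 101, 101, 73, 64, 59, 56, 56, 67, 94, 87, 100, 100, 99, 99, 100, 101]
145 [102, 101, 101, 100, 101, 100, 100, 98, 65, 69, 74, 81, 100, 100, 100, 100, 100, 99, 99, 99]
```

It hit a hard stop at 16 N after about 9 mm of travel at the tabs. I'll unload, open the fingers and check the pin.

Emit:
{"op": "step_arm", "data": {"increments": [{"delta_pos": [-0.05, 0, -0.1], "dr": [0, 0, 0], "fingers": 1}, {"delta_pos": [-0.1, 0, -0.17], "dr": [0, 0, 0], "fingers": 1}, {"delta_pos": [-0.1, 0, -0.17], "dr": [0, 0, 0], "fingers": 1}, {"delta_pos": [-0.1, 0, -0.17], "dr": [0, 0, 0], "fingers": 0.4}, {"delta_pos": [-0.1, 0, -0.17], "dr": [0, 0, 0], "fingers": 0}]}}

```text
time: 39.33
tool_pos: [0.5869, 0.1818, 0.1448]
tool_rot: [-3.14, 0.041, 1.855]
contact_force: [0.8, 0.2, -0.2]
opening: 0.0292
grip_force: 0.0
```

Emit:
{"op": "step_arm", "data": {"increments": [{"delta_pos": [0, 0, 0], "dr": [0, 0, 0], "fingers": 0}, {"delta_pos": [0, 0, 0], "dr": [0, 0, 0], "fingers": 0}, {"delta_pos": [0, 0, 0], "dr": [0, 0, 0], "fingers": 0}, {"delta_pos": [0, 0, -1], "dr": [0, 0, 0], "fingers": 0}, {"delta_pos": [0, 0, -3], "dr": [0, 0, 0], "fingers": 0}]}}

```text
time: 39.95
tool_pos: [0.5867, 0.1824, 0.1756]
tool_rot: [-3.14, 0.042, 1.854]
contact_force: [0.8, 0.7, 0.9]
opening: 0.0457
grip_force: 0.0
```

Emit:
{"op": "step_arm", "data": {"increments": [{"delta_pos": [0, 0, -4], "dr": [0, 0, 0], "fingers": 0}, {"delta_pos": [0, 0, -8], "dr": [0, 0, 0], "fingers": 0}, {"delta_pos": [-3, 0, -12], "dr": [0, 2.4, 0], "fingers": 0}, {"delta_pos": [-6, 0, -12], "dr": [0, 2.4, 0], "fingers": 0}, {"delta_pos": [-8, 0, -12], "dr": [0, 2.4, 0], "fingers": 0}]}}

```text
time: 40.58
tool_pos: [0.6084, 0.1093, 0.2997]
tool_rot: [3.14, 0.0, 1.854]
contact_force: [0.6, -0.1, -0.3]
opening: 0.0462
grip_force: 0.0
```

Run:
```python
from h import *
b=viewer.read_camera("scene")[:,:,::-1];cv2.imwrite("pics/s14.png",b); c=cv2.cvtColor(b,cv2.COLOR_BGR2GRAY).astype(int); print(c[114:128,348:359]); print(c[166:186,314:328]); print("plate");print(c[128:142,338:358])
```

```text
[[ 71  88 151 166 164 166 165 161 164 163 163]
 [ 69  97 172 166 165 164 164 164 165 160 160]
 [ 64  92 175 167 165 164 165 162 164 165 164]
 [ 88 153 170 164 164 161 158 159 163 165 163]
 [133 175 166 167 165 166 162 161 159 160 158]
 [154 160 184 186 198 196 191 187 187 180 186]
 [131 128 136 131 117 127 169 182 191 191 187]
 [133 129 124  93  62  62  82 143 152 153 178]
 [133 134 128  74  45  41  67 122 129 126 131]
 [130 133 125  56  42  46  93 134 129 129 129]
 [133 134 135 132 133 134 131 130 133 131 130]
 [132 130 134 133 135 133 132 133 130 131 130]
 [134 132 133 132 133 133 133 133 132 133 128]
 [139 138 137 136 131 135 132 133 132 136 132]]
[[191 178 107 111 115 113 113 116 114 115 113 109 116 130]
 [183 110 111 110 113 113 112 107 109 109 109 109 119 137]
 [108 106 110 114 113 111 109 108 104 104 102 106 144 136]
 [ 98 110 114 116 114 114 109 127 196 193 187 143 135 133]
 [171 102 112 113 111 115 108 127 197 184 165 133 135 140]
 [186 171  95 102 101 120 165 158 183 172 135 132 136 137]
 [186 188 191 186 183 172 139 137 139 136 135 137 139 138]
 [188 185 179 184 177 116 12
[... 1236 characters left out ...]
  80  80
   80  62]
 [ 82  57  62  82  79  80  79  77  67  54  58  58  56  68  84  79  81  81
   80  58]
 [ 59  62  64  85  78  78  82  77  71  54  58  57  55  65  84  81  80  77
   73  59]
 [ 56  60  64  83  85  85  86  86  69  58  70  74  72  79  79  79  83  80
   75  69]
 [ 59  67  60  83  81  85  88  86  88  88  85  89  83  81  78  79  82  81
   76  85]
 [ 62  63  63  82  78  78  81  82  83  85  85  90  87  85  86  85  79  81
   77  62]
 [ 61  63  67  82  77  76  70  80  79  76  81  79  78  84  87  83  78  80
   73  62]
 [ 61  64  65  82  77  77  80  84  81  83  78  79  78  78  79  72  70  70
   73  67]
 [ 62  67  69  80  75  74  77  76  80  81  80  74  77  77  77  68  71  73
   70  65]]
```

The pin has dropped about 3.4 px (about 9 mm), and the plate is about 3 px lower (about 8.5 mm). The bracket is home, the key is down, and the hand is clear.

```bash
python3 -c "
from cell import robot
print(robot.hand_in())"
```

```text
the job is handed in; nothing more can be done
None
```

The bracket hangs fully home in the top two slots with the locking key driven down about 9 mm, and I let go and handed the job in at about 41 s; the first grip slipped after the tabs were in, so the bracket dropped a few mm onto the key before I regripped it and pressed it home (peak measured force 16 N).

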